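# Load the reagent set into its matching holders

## Robot

A 7-joint arm with a two-finger parallel gripper is mounted at the origin on the work surface. World frame = base frame: x ahead of the robot, y to its left, z up, the work surface at z = 0. Lengths are in m, angles in rad, forces in N, time in s.
With the tool pointing down it reaches from about 0.4 to 0.85 m from the base axis. Payload 10.4 kg.
Tool frame: the origin (TCP) lies between the finger pads; the fingertips stand 8 mm ahead of it and the grasp point (between the pads) lies 11 mm behind it; z points along the fingers, y is the direction in which the jaws open and shut (so a half turn about z gives the same grasp; the last joint's range is limited). The gripper opens to 85 mm and grips with 20 to 120 N. Pads are 22 mm wide; open, the fingers measure 114 mm over their backs; the gripper's body (76 mm by 85 mm) begins 54 mm behind the grasp point. The pads swing forward as they close: fully open they stand 13 mm farther back than shut.
Start: joints at [-1.276, 0.332, -0.065, 1.46, 0.022, 1.35, -0.088], TCP at [0.195, 0.594, 0.212] pointing down, gripper open.
Joint ranges: [-2.6, 2.6], [-0.5, 2.12], [-1.47, 1.34], [0.16, 2.42], [-1.27, 4.41], [0.06, 2.06], [-2.6, 2.6]. Speed limits (rad/s): [2.22, 2.22, 2.79, 2.79, 3.14, 3.14, 3.14].

## Interface

Orientations are given as a unit quaternion [x, y, z, w].
In Python, from workcell import manip, camera, camera_params, trace, place_of gives the robot as it stands. The module is installed in compiled form; this text tells all that it offers.
- The arm moves only by the tool move_arm, never from a script. Its argument "steps" is a list of rows, each an object with "offset": the shift along the tool's x, y, z scaled (see below), a list of three; "delta_rot": the turn, a rotation vector about the tool's x, y, z scaled (see below), a list of three. In form: [{"offset": [dx, dy, dz], "delta_rot": [wx, wy, wz]}, ...]. A call has 1 to 20 rows; each row is the pose to reach, as a shift and turn from the pose commanded when the call began, along the tool's axes at that moment; what a row does not reach only later rows make up. The controller multiplies each number of a shift by 0.15 m and each number of a turn by 90 degrees. A row lasts 1/12 s, in which the tool goes at most 41.7 mm and 7.16 degrees, less where a joint would pass 70% of its speed; a pose out of reach is approached as far as the arm can. A call with a number of a shift or a turn outside -1 to 1 is refused whole. A call with a gripper value outside its range is refused whole. "hand" is the gripper's target within -1 to 1 (fully open at 1, half-way at 0, shut at -1), set as the call begins (left out, the last holds). The fingers move at their own pace and stop on an object; "squeeze" is the grip in N (left out, the last holds). Time passes only in rows, so rows that repeat a pose let the fingers close. It gives the time, the measured TCP pose, the force and the opening at its end, in the units of the state.
- manip.get_obs(): the state, without advancing time (a new reading comes with each control period).
- camera(name): name is "scene" or "top" or "wrist"; returns the picture (420x560x3 uint8, red, green, blue); there is no depth.
- camera_params(name): a dict with "fovy" (degrees; the focal length in pixels is half the picture's height over the tangent of half this angle, whatever the lens; pixels are square), "cx", "cy" (the principal point, pixels), "world_from_camera" (4x4, takes a point from camera to world coordinates). Camera axes: x right, y down, z forward; pixel columns grow to the right and rows downward; lengths in m; the calibration is good to about 2 mm. A picture is of the moment at which its call begins: read the wrist's pose just before it. camera_params takes no time and is no camera call; for the wrist camera it gives the pose at the moment of the call.
- manip.hand_in(): hands the job in, once; it reports no verdict.
Trained networks look in the newest picture that a camera, given by its name, has taken for a name from the list of things; names that differ only in an ending like _2 or _b are one class to them, and where a whole thing is asked for, a point or a joint stands for the part that bears it (a point fixed in the world has none). Each returns a list of dicts, best first, with "p" (0 to 1); they miss things now and then, are a little off and sometimes report something else, mostly with a low value. They report only what shows in the picture. A call takes as long as a camera call. They do not tell look-alikes from the thing itself.
- trace(camera, label): "mask" (420x560 bool, what is visible of it) and "extent" ([left, top, right, bottom] in pixels, round what is visible of it).
- place_of(camera, label): "uv" ([column, row] in pixels: a listed point, or the origin of a listed thing).
The state is a dict: "clock": time; "joint_pos": joint angles; "joint_velocities": joint speeds; "tau": joint torques, N m; "position": TCP position; "ee_rot": TCP orientation; "ft_force": force on the tool from outside, world axes, zero at the start; "torque": the same for the moment, N m; "grip_width": opening from 0.0 (shut) to 1.0 (fully open).
Only numpy, scipy, OpenCV 4.12 (cv2) and the standard library are available. Lean on these libraries where they do the work, as an engineer would, in place of code of your own. Each camera call takes 0.05 s, during which the arm holds its last target.

## Task

Load the reagent set for the next run: stand each of the four brown containers with blue caps (wide round jar, slim round vial, square bottle, oblong cartridge) upright in the grey holder whose outline matches its base, resting flat on the floor inside the rim. Keep the containers upright all the time and set them down rather than dropping them. Leave the tube rack and the glove box where they are.

Things in the scene. Friction and masses are not known exactly. Their poses are not given: they have to be found in the camera images.
- wide_jar: Brown round jar standing on the bench, body 58 mm diameter, with a 60 mm diameter blue screw lid from 54 to 70 mm height; 70 mm tall, about 110 g. Origin: centre of its underside; z up.
- slim_vial: Brown round vial standing on the bench, 36 mm diameter up to 60 mm height, then a shoulder and a narrower blue cap (25 mm diameter); 80 mm tall, about 60 g. Origin: centre of its underside; z up.
- square_bottle: Brown square bottle standing on the bench, 50 x 50 mm in plan up to 60 mm height, with a round blue cap of 30 mm diameter on top; 78 mm tall, about 130 g. Origin: centre of its underside; z up. x and y are square to its sides.
- oblong_cartridge: Brown oblong reagent cartridge standing on the bench, 84 mm long (its x) by 34 mm wide (its y), flat top at 58 mm with two small round blue caps up to 68 mm; about 130 g. Origin: centre of its underside; z up.
- wide_round_holder: Round holder for the wide jar: shallow round dish, 74 mm inside, 84 mm outside diameter. Grey plastic with a black floor, fixed to the bench. Floor 4 mm above the bench, rim top 14 mm above the bench, rim wall 5 mm thick, 8 mm play all round its container. Origin: centre of its underside, on the bench; z up.
- slim_round_holder: Round holder for the slim vial: shallow round dish, 52 mm inside, 62 mm outside diameter. Grey plastic with a black floor, fixed to the bench. Floor 4 mm above the bench, rim top 14 mm above the bench, rim wall 5 mm thick, 8 mm play all round its container. Origin: centre of its underside, on the bench; z up.
- square_holder: Square holder for the square bottle: shallow square tray, 66 x 66 mm inside, 76 x 76 mm outside, sides along its x and y. Grey plastic with a black floor, fixed to the bench. Floor 4 mm above the bench, rim top 14 mm above the bench, rim wall 5 mm thick, 8 mm play all round its container. Origin: centre of its underside, on the bench; z up.
- oblong_holder: Oblong holder for the cartridge: shallow tray, 100 mm (its x) by 50 mm (its y) inside, 110 x 60 mm outside. Grey plastic with a black floor, fixed to the bench. Floor 4 mm above the bench, rim top 14 mm above the bench, rim wall 5 mm thick, 8 mm play all round its container. Origin: centre of its underside, on the bench; z up.
- tube_rack: Bystander: green test-tube rack with yellow-capped tubes, 100 x 200 mm in plan, 84 mm tall, loose, to the robot's left of the work. Origin: centre of its underside; z up.
- glove_box: Bystander: cardboard glove box, 120 x 230 mm in plan, 76 mm tall, loose, to the robot's right of the work. Origin: centre of its underside; z up.
Not all that is in view belongs to the job. What is shaped like the wide_round_holder but green or orange is not meant.

How it is judged:
By the outcome, as a careful person would: the job done as asked, in the order asked, and still so for the second after the job is handed in, with the robot touching nothing.
It also fails if it takes over 99 s, if anything falls off the work surface, if the arm or the gripper's body presses on something with over 40 N, if the wrist force passes 120 N, or if a joint passes its speed limit or range.

## Working session

There is one attempt and no reset: what is moved stays moved. The work goes in short steps, Python scripts to look and compute and a tool call to move; the robot and the scene stay as the last step left them, time stands still between calls to the robot, and variables do not carry over. Pictures are saved under pics/ and viewed, and the job is handed in when it is done.

Besides the shell and the picture viewer there is one more tool, called by a JSON object that holds its "fn" and its "kwargs", one argument or row to a line. move_arm: Moves the arm, as the interface text tells. Its arguments: {"type":"object","properties":{"steps":{"type":"array"},"hand":{"type":"number"},"squeeze":{"type":"number"}},"required":["steps"]}

```bash
mkdir -p pics; python3 - <<'E'
from workcell import manip, camera, camera_params
import cv2
print(manip.get_obs())
for n in ["scene","top"]:
    im=camera(n); cv2.imwrite(f"pics/{n}0.png",im[:,:,::-1]); p=camera_params(n); print(n,p)
print(camera_params("wrist"))
E
```

```text
{'clock': 0.0, 'joint_pos': array([-1.27563354,  0.3328909 , -0.06472111,  1.46095263,  0.02158896,
        1.34988189, -0.08849201]), 'joint_velocities': array([ 0.00132129, -0.00073942, -0.00060205, -0.00078729,  0.00049809,
        0.00054918,  0.00021705]), 'tau': array([ 9.03497730e-04, -6.25435710e+01,  4.94148396e-02, -3.91623223e+01,
        1.61056226e-02,  9.58042801e-03,  5.16191974e-06]), 'position': array([0.1951404 , 0.59332955, 0.21089871]), 'ee_rot': array([ 1.58190669e-01,  9.87408323e-01, -7.13206350e-04, -8.97434814e-05]), 'ft_force': array([-0.69503556, -0.10812685,  0.30072221]), 'torque': array([ 0.00576793, -0.02088785, -0.01541012]), 'grip_width': 1.0045466225836515}
scene {'fovy': 46.34997579138974, 'cx': 278.06531394452014, 'cy': 213.36555032149911, 'world_from_camera': array([[-0.72598507,  0.54123354, -0.42427813,  1.14945386],
       [ 0.68765011,  0.56313269, -0.45827818,  0.60216211],
       [-0.00911064, -0.62445803, -0.78100523,  1.05245141],
       [ 0.        ,  0.        ,  0.        ,  1.        ]])}
top {'fovy': 43.68411956229525, 'cx': 282.9314677039429, 'cy': 206.97595353467239, 'world_from_camera': array([[ 0.02350524, -0.9880483 ,  0.15234192,  0.37048465],
       [-0.99967193, -0.02478047, -0.00647735,  0.01311185],
       [ 0.01017504, -0.15213969, -0.98830662,  1.66865645],
       [ 0.        ,  0.        ,  0.        ,  1.        ]])}
{'fovy': 69.15487413785887, 'cx': 274.53670364362955, 'cy': 210.12242343974668, 'world_from_camera': array([[ 0.31236365,  0.89832547,  0.30893413,  0.11642095],
       [ 0.94996031, -0.29466966, -0.10365901,  0.62065455],
       [-0.00208601,  0.32585447, -0.94541764,  0.37288015],
       [ 0.        ,  0.        ,  0.        ,  1.        ]])}
```

View pics/scene0.png

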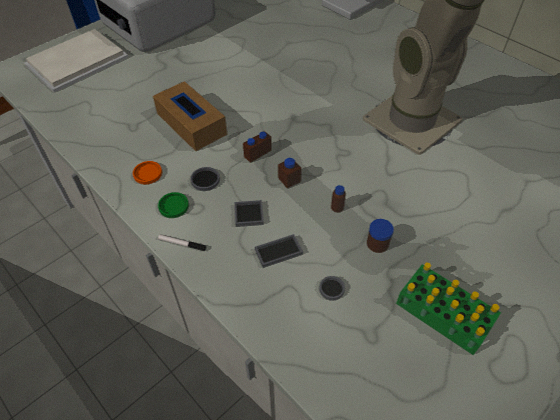

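View pics/top0.png

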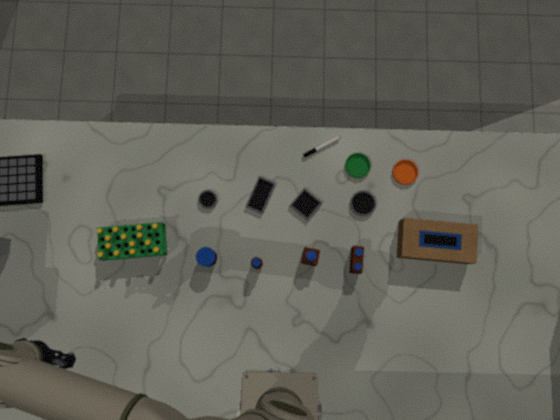

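```bash
cat > h.py <<'E'
import numpy as np, cv2
from scipy.optimize import minimize
def circ(r,z,n=48):
    a=np.linspace(0,2*np.pi,n,endpoint=False); return np.c_[r*np.cos(a),r*np.sin(a),np.full(n,z)]
def rect(a,b,z): return np.array([[s*a/2,t*b/2,z] for s in(-1,1) for t in(-1,1)])
V=np.vstack
def capat(x,r,z0,z1):
    p=V([circ(r,z0),circ(r,z1)]); p[:,0]+=x; return p
M={'wide_jar':[V([circ(.029,0),circ(.029,.054)]),V([circ(.03,.054),circ(.03,.07)])],
'slim_vial':[V([circ(.018,0),circ(.018,.06)]),V([circ(.0125,.06),circ(.0125,.08)])],
'square_bottle':[V([rect(.05,.05,0),rect(.05,.05,.06)]),V([circ(.015,.06),circ(.015,.078)])],
'oblong_cartridge':[V([rect(.084,.034,0),rect(.084,.034,.058)]),capat(-.021,.009,.058,.068),capat(.021,.009,.058,.068)],
'wide_round_holder':[V([circ(.042,0),circ(.042,.014)])],
'slim_round_holder':[V([circ(.031,0),circ(.031,.014)])],
'square_holder':[V([rect(.076,.076,0),rect(.076,.076,.014)])],
'oblong_holder':[V([rect(.11,.06,0),rect(.11,.06,.014)])]}
def foc(p): return 210/np.tan(np.radians(p['fovy'])/2)
def proj(p,X):
    T=np.linalg.inv(p['world_from_camera']); c=X@T[:3,:3].T+T[:3,3]
    return c[:,:2]/c[:,2:]*foc(p)+[p['cx'],p['cy']]
def ray(p,uv,z):
    T=p['world_from_camera']; d=T[:3,:3]@np.array([(uv[0]-p['cx'])/foc(p),(uv[1]-p['cy'])/foc(p),1])
    o=T[:3,3]; return (o+d*(z-o[2])/d[2])
S=4
def sil(p,name,q,z=0):
    c,s=np.cos(q[2]),np.sin(q[2]); R=np.array([[c,-s,0],[s,c,0],[0,0,1]])
    im=np.zeros((420*S,560*S),np.uint8)
    for part in M[name]:
        uv=proj(p,part@R.T+[q[0],q[1],z])
        h=cv2.convexHull(((uv+.5)*S*16-8).astype(np.float32)).round().astype(np.int32)
        cv2.fillConvexPoly(im,h,255,shift=4)
    return im
def fit(views,name,q0,z=0):
    # views: list of (params,mask)
    def prep(p,m):
        ys,xs=np.where(m); b=[max(xs.min()-15,0),max(ys.min()-15,0),xs.max()+16,ys.max()+16]
        return b
    bs=[prep(*v) for v in views]
    def cost(u):
        q=[u[0]/100,u[1]/100,u[2]]; t=0
        for (p,m),b in zip(views,bs):
            s=cv2.resize(sil(p,name,q,z),(560,420),interpolation=cv2.INTER_AREA)[b[1]:b[3],b[0]:b[2]]/255.
            mm=m[b[1]:b[3],b[0]:b[2]].astype(float)
            t+=np.abs(s-mm).sum()/mm.sum()
        return t/len(views)
    best=None
    yaws=[0] if 'round' in name or name in('wide_jar','slim_vial') else ([0,.4,.8,1.2] if 'square' in name else np.arange(0,3.1,.4))
    for y in yaws:
        u0=np.array([q0[0]*100,q0[1]*100,y])
        r=minimize(cost,u0,method='Nelder-Mead',options=dict(initial_simplex=V([u0,u0+[1,0,0],u0+[0,1,0],u0+[0,0,.2]]),xatol=1e-3,fatol=1e-5,maxiter=150))
        if best is None or r.fun<best.fun: best=r
    u=best.x; return np.array([u[0]/100,u[1]/100,u[2]]),best.fun
E
cat > m1.py <<'E'
from h import *
from workcell import *
from workcell import manip,camera,camera_params,trace
import pickle
D={}
P={n:camera_params(n) for n in('top','scene')}
for n in('top','scene'): 
    camera(n)
    for k in M:
        r=trace(n,k); D[n,k]=r
        print(n,k,[(round(a['p'],2),[round(float(x)) for x in a['extent']],int(a['mask'].sum())) for a in r])
pickle.dump((P,D),open('d.pkl','wb'))
E
python3 m1.py
```

```text
top wide_jar [(0.73, [192, 244, 218, 268], 364), (0.62, [245, 178, 276, 212], 674)]
top slim_vial [(0.7, [250, 255, 264, 269], 108)]
top square_bottle [(0.56, [300, 248, 319, 264], 288)]
top oblong_cartridge [(0.7, [348, 244, 359, 274], 368)]
top wide_round_holder [(0.96, [389, 158, 417, 185], 545), (0.91, [346, 157, 371, 178], 502), (0.65, [350, 187, 375, 216], 529)]
top slim_round_holder [(0.44, [94, 220, 169, 262], 2316)]
top square_holder [(0.81, [290, 191, 322, 219], 549)]
top oblong_holder [(0.61, [243, 178, 275, 212], 654)]
scene wide_jar [(0.65, [370, 217, 394, 255], 724)]
scene slim_vial [(0.83, [329, 186, 346, 210], 287), (0.7, [153, 81, 227, 152], 2985), (0.45, [191, 166, 222, 196], 566)]
scene square_bottle [(0.56, [277, 159, 300, 187], 500)]
scene oblong_cartridge [(0.73, [236, 206, 264, 229], 705), (0.71, [244, 132, 271, 166], 616)]
scene wide_round_holder [(0.89, [157, 192, 191, 220], 669)]
scene slim_round_holder [(0.86, [318, 271, 342, 300], 504), (0.52, [154, 83, 230, 152], 2903)]
scene square_holder [(0.81, [236, 203, 265, 228], 687)]
scene oblong_holder [(0.67, [257, 235, 300, 271], 945), (0.39, [278, 159, 300, 188], 502)]
```

```bash
cat > m2.py <<'E'
from h import *
import pickle
P,D=pickle.load(open('d.pkl','rb'))
sel={k:(0,0) for k in M}; sel['wide_round_holder']=(2,None); sel['slim_round_holder']=(None,0); sel['oblong_cartridge']=(0,1)
out={}
for k,s in sel.items():
    vs=[(P[n],D[n,k][i]['mask']) for n,i in zip(('top','scene'),s) if i is not None]
    m=vs[0][1]; ys,xs=np.where(m); q0=ray(vs[0][0],(xs.mean(),ys.mean()),.03)
    for v in vs: 
        q,f=fit([v],k,q0); print(k,q.round(4),round(f,3))
    if len(vs)>1: q,f=fit(vs,k,q0); print('  both',q.round(4),round(f,3))
    out[k]=q
pickle.dump(out,open('pose.pkl','wb'))
E
time python3 m2.py
```

```text
wide_jar [0.4628 0.2366 0.0338] 0.048
wide_jar [0.4601 0.2378 0.0316] 0.054
  both [0.462  0.2373 0.0509] 0.071
slim_vial [0.4466 0.0815 0.1478] 0.163
slim_vial [0.443  0.0813 0.1784] 0.171
  both [0.4466 0.0827 0.1518] 0.182
square_bottle [ 0.4705 -0.0835  1.3695] 0.069
square_bottle [ 0.4673 -0.083   1.1502] 0.151
  both [ 0.47   -0.0836  1.3703] 0.131
oblong_cartridge [ 0.4627 -0.2282  3.1235] 0.102
oblong_cartridge [ 0.4619 -0.2284  3.0969] 0.066
  both [ 0.4627 -0.2285  3.0929] 0.086
wide_round_holder [ 0.6475 -0.2529  0.1277] 0.062
slim_round_holder [0.6466 0.2468 0.2194] 0.075
square_holder [ 0.6409 -0.0685 -0.6678] 0.073
square_holder [ 0.638  -0.0682  0.9053] 0.052
  both [ 0.6391 -0.0682  0.9094] 0.073
oblong_holder [0.6655 0.0769 2.7517] 0.052
oblong_holder [ 0.6629  0.0781 -0.3688] 0.067
  both [0.6647 0.0774 2.7605] 0.067
real	0m29.820s
user	1m15.423s
sys	0m21.061s
```

```bash
python3 - <<'E'
import cv2
a=cv2.imread('pics/top0.png')[130:290,180:440]; cv2.imwrite('pics/topz.png',cv2.resize(a,None,fx=3,fy=3,interpolation=cv2.INTER_CUBIC))
E
```

```text
(no output)
```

View pics/topz.png

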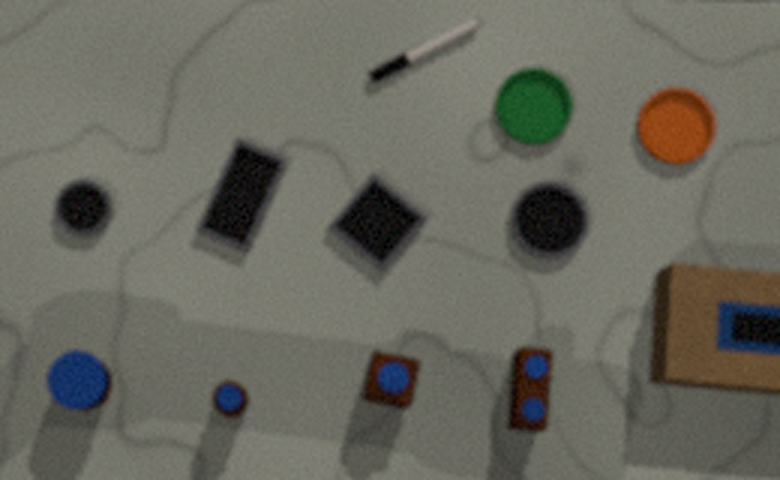

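```bash
cat > go.py <<'E'
# go.py x y z psi_deg [n] : prints normalised offset/rot for n equal fractions, limited to one call
import sys,numpy as np
from scipy.spatial.transform import Rotation as R
from workcell import manip
def target(psi):
    p=np.radians(psi); x=np.array([np.cos(p),np.sin(p),0]); z=np.array([0,0,-1.]); return R.from_matrix(np.c_[x,np.cross(z,x),z])
def state(o=None):
    o=o or manip.get_obs(); r=R.from_quat(o['ee_rot']); x=r.as_matrix()[:,0]
    print('t%.2f'%o['clock'],'pos',o['position'].round(4),'psi %.2f'%np.degrees(np.arctan2(x[1],x[0])),'tilt %.2f'%np.degrees(np.arccos(min(1,-r.as_matrix()[2,2]))),'w %.3f'%o['grip_width'],'F',o['ft_force'].round(1),'j',o['joint_pos'].round(2))
    return o,r
def rel(T,psi):
    o,r=state(); d=r.inv().apply(np.array(T)-o['position'])/.15; w=(r.inv()*target(psi)).as_rotvec()/(np.pi/2)
    print('offset',d.round(3),'rot',w.round(3),'frames needed',np.ceil(np.linalg.norm(d)*150/41.7),np.ceil(np.linalg.norm(w)*90/7.16))
if __name__=='__main__':
    a=list(map(float,sys.argv[1:])); rel(a[:3],a[3])
E
python3 go.py 0.462 0.237 0.2 90; python3 - <<'E'
E
```

```text
t1.00 pos [0.1953 0.5938 0.2118] psi 161.79 tilt 0.01 w 1.001 F [ 0.2 -0.9 -0.8] j [-1.28  0.33 -0.06  1.46  0.02  1.35 -0.09]
offset [-2.432 -1.704  0.078] rot [ 0.    -0.     0.798] frames needed 11.0 11.0
```

{"fn": "move_arm", "kwargs": {
  "steps": [
    {"offset": [-0.2,-0.14,0],"delta_rot": [0,0,0]},
    {"offset": [-0.45,-0.32,0],"delta_rot": [0,0,0]},
    {"offset": [-0.7,-0.5,0],"delta_rot": [0,0,0]},
    {"offset": [-0.9,-0.64,0],"delta_rot": [0,0,0]},
    {"offset": [-1,-0.7,0],"delta_rot": [0,0,0]}
  ],
  "hand": 1,
  "squeeze": 40
}}

```text
clock: 1.42
position: [0.3085, 0.4429, 0.2121]
ee_rot: [0.161, 0.987, -0.0, 0.001]
ft_force: [-0.2, 0.7, -0.3]
grip_width: 1.004
```

{"fn": "move_arm", "kwargs": {
  "steps": [
    {"offset": [-0.2,-0.14,0],"delta_rot": [0,0,0]},
    {"offset": [-0.45,-0.32,0],"delta_rot": [0,0,0]},
    {"offset": [-0.7,-0.5,0],"delta_rot": [0,0,0]},
    {"offset": [-0.9,-0.64,0],"delta_rot": [0,0,0]},
    {"offset": [-1,-0.7,0],"delta_rot": [0,0,0]}
  ]
}}

```text
clock: 1.83
position: [0.4176, 0.2957, 0.2121]
ee_rot: [0.161, 0.987, -0.0, 0.001]
ft_force: [0.7, 0.1, 0.5]
grip_width: 1.003
```

{"fn": "move_arm", "kwargs": {
  "steps": [
    {"offset": [-0.2,-0.1,0],"delta_rot": [0,0,0.07]},
    {"offset": [-0.4,-0.2,0],"delta_rot": [0,0,0.14]},
    {"offset": [-0.43,-0.3,0.07],"delta_rot": [0,0,0.21]},
    {"offset": [-0.43,-0.3,0.07],"delta_rot": [0,0,0.28]},
    {"offset": [-0.43,-0.3,0.07],"delta_rot": [0,0,0.35]},
    {"offset": [-0.43,-0.3,0.07],"delta_rot": [0,0,0.42]},
    {"offset": [-0.43,-0.3,0.07],"delta_rot": [0,0,0.49]},
    {"offset": [-0.43,-0.3,0.07],"delta_rot": [0,0,0.56]},
    {"offset": [-0.43,-0.3,0.07],"delta_rot": [0,0,0.63]},
    {"offset": [-0.43,-0.3,0.07],"delta_rot": [0,0,0.7]},
    {"offset": [-0.43,-0.3,0.07],"delta_rot": [0,0,0.77]},
    {"offset": [-0.43,-0.3,0.07],"delta_rot": [0,0,0.798]},
    {"offset": [-0.43,-0.3,0.07],"delta_rot": [0,0,0.798]}
  ]
}}

```text
clock: 2.92
position: [0.4618, 0.2377, 0.2013]
ee_rot: [0.708, 0.706, 0.0, -0.0]
ft_force: [0.7, -0.2, 0.4]
grip_width: 1.004
```

```bash
cat > look.py <<'E'
import sys,cv2
from h import *
from workcell import manip,camera,camera_params,trace
# look.py picname name x y [z] [idx]: fit thing in wrist view
pic,name,x,y=sys.argv[1:5]; z=float(sys.argv[5]) if len(sys.argv)>5 else 0
p=camera_params('wrist'); im=camera('wrist'); rs=trace('wrist',name)
v=im[:,:,::-1].copy()
q0=np.array([float(x),float(y)])
uv=proj(p,np.array([[*q0,.03+z]]))[0]
print('expect',uv.round(),[(round(r['p'],2),[round(float(e)) for e in r['extent']]) for r in rs])
if rs:
    r=min(rs,key=lambda r:np.hypot((r['extent'][0]+r['extent'][2])/2-uv[0],(r['extent'][1]+r['extent'][3])/2-uv[1]))
    q,f=fit([(p,r['mask'])],name,q0,z); print(name,q.round(4),'cost',round(f,3))
    s=cv2.resize(sil(p,name,q,z),(560,420),interpolation=cv2.INTER_AREA)>127
    for m,c in((r['mask'],(0,0,255)),(s,(0,255,0))):
        cs,_=cv2.findContours(m.astype(np.uint8),cv2.RETR_EXTERNAL,cv2.CHAIN_APPROX_NONE); cv2.drawContours(v,cs,-1,c,1)
cv2.imwrite(f'pics/{pic}.png',v)
E
python3 go.py .462 .237 .2 90; python3 look.py w1 wide_jar .462 .237
```

```text
t2.92 pos [0.4618 0.2377 0.2013] psi 89.85 tilt 0.02 w 1.004 F [ 0.7 -0.2  0.4] j [-0.84  0.1   0.3   1.77 -0.03  1.28 -0.54]
offset [-0.004  0.001  0.009] rot [ 0.    -0.    -0.002] frames needed 1.0 1.0
expect [274. 185.] [(0.88, [242, 158, 302, 222])]
wide_jar [0.4614 0.2374 0.0829] cost 0.036
```

View pics/w1.png

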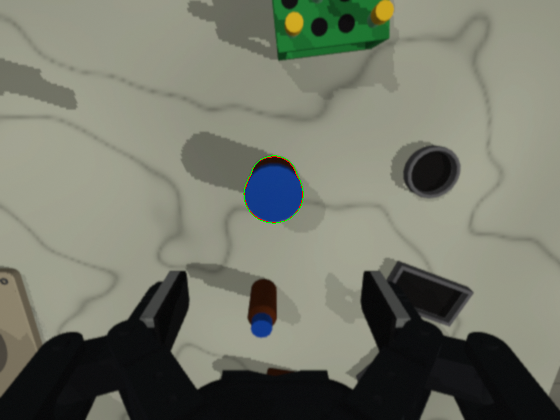

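{"fn": "move_arm", "kwargs": {
  "steps": [
    {"offset": [0,0,0.15],"delta_rot": [0,0,0]},
    {"offset": [0,0,0.4],"delta_rot": [0,0,0]},
    {"offset": [0,0,0.6],"delta_rot": [0,0,0]},
    {"offset": [0,0,0.8],"delta_rot": [0,0,0]},
    {"offset": [0,0,0.93],"delta_rot": [0,0,0]},
    {"offset": [0,0,1],"delta_rot": [0,0,0]}
  ]
}}

```text
clock: 3.52
position: [0.4605, 0.2368, 0.0486]
ee_rot: [0.707, 0.708, -0.002, -0.0]
ft_force: [-1.4, -0.2, -0.3]
grip_width: 1.0
```

{"fn": "move_arm", "kwargs": {
  "steps": [
    {"offset": [0,0,0.03],"delta_rot": [0,0,0]},
    {"offset": [0,0,0.03],"delta_rot": [0,0,0]},
    {"offset": [0,0,0.03],"delta_rot": [0,0,0]}
  ]
}}

```text
clock: 3.77
position: [0.4626, 0.238, 0.0478]
ee_rot: [0.707, 0.707, 0.001, 0.0]
ft_force: [-0.0, 0.1, 0.9]
grip_width: 1.002
```

{"fn": "move_arm", "kwargs": {
  "steps": [
    {"offset": [0,0,0],"delta_rot": [0,0,0]},
    {"offset": [0,0,0],"delta_rot": [0,0,0]},
    {"offset": [0,0,0],"delta_rot": [0,0,0]},
    {"offset": [0,0,0],"delta_rot": [0,0,0]},
    {"offset": [0,0,0],"delta_rot": [0,0,0]},
    {"offset": [0,0,0],"delta_rot": [0,0,0]},
    {"offset": [0,0,0],"delta_rot": [0,0,0]},
    {"offset": [0,0,0],"delta_rot": [0,0,0]}
  ],
  "hand": -0.2,
  "squeeze": 40
}}

```text
clock: 4.43
position: [0.457, 0.239, 0.0499]
ee_rot: [0.707, 0.708, -0.003, -0.004]
ft_force: [-35.5, -7.0, 58.6]
grip_width: 0.404
```

```bash
python3 go.py .6475 -.2529 .15 90
```

```text
t4.43 pos [0.457  0.239  0.0499] psi 90.09 tilt 0.55 w 0.404 F [-35.5  -7.   58.6] j [-0.82  0.26  0.29  1.93 -0.1   0.97 -0.49]
offset [-3.281  1.258 -0.683] rot [-0.006 -0.001  0.001] frames needed 13.0 1.0
```

```bash
python3 - <<'E'
from workcell import camera
import cv2
for n in('wrist','scene'):
    im=camera(n)
    if n=='scene': im=cv2.resize(im[150:330,260:500],None,fx=3,fy=3,interpolation=cv2.INTER_CUBIC)
    cv2.imwrite(f'pics/a_{n}.png',im[:,:,::-1])
E
python3 -c "from go import *; state()"
```

```text
t4.53 pos [0.457  0.239  0.0499] psi 90.09 tilt 0.55 w 0.408 F [-37.   -8.4  59.1] j [-0.82  0.26  0.29  1.93 -0.1   0.97 -0.49]
```

View pics/a_wrist.png

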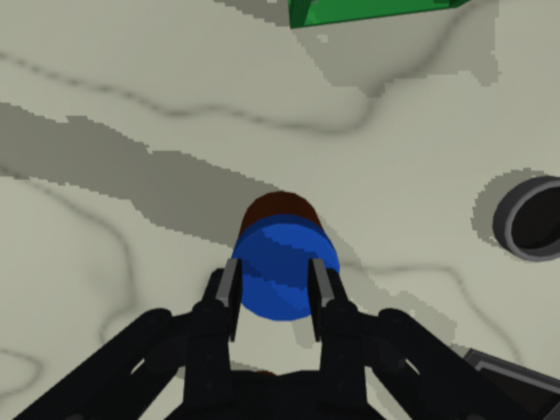

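View pics/a_scene.png

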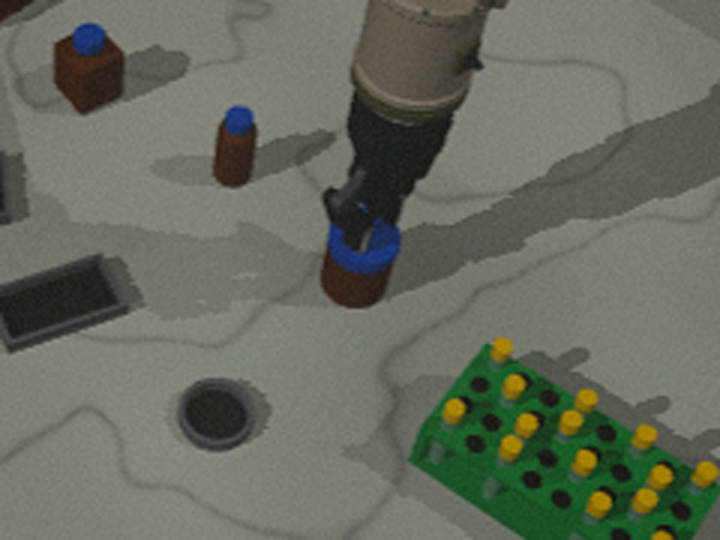

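```bash
python3 - <<'E'
from h import *
from workcell import camera_params,manip
from scipy.spatial.transform import Rotation as R
p=camera_params('wrist'); o=manip.get_obs(); r=R.from_quat(o['ee_rot']); t=o['position']
for w in(.0425,.017):
  for zz in(.008,-.005,-.011,-.024,-.035):
    for xx in(-.011,.011):
      print(w,zz,xx,proj(p,r.apply([[xx,w,zz],[xx,-w,zz]])+t).round().tolist())
print(proj(p,np.array([[.4614,.2374,.07]])))
E
```

```text
0.0425 0.008 -0.011 [[340.0, 266.0], [205.0, 266.0]]
0.0425 0.008 0.011 [[343.0, 234.0], [203.0, 234.0]]
0.0425 -0.005 -0.011 [[345.0, 277.0], [201.0, 277.0]]
0.0425 -0.005 0.011 [[348.0, 243.0], [198.0, 243.0]]
0.0425 -0.011 -0.011 [[347.0, 283.0], [198.0, 283.0]]
0.0425 -0.011 0.011 [[350.0, 248.0], [195.0, 248.0]]
0.0425 -0.024 -0.011 [[353.0, 296.0], [192.0, 296.0]]
0.0425 -0.024 0.011 [[356.0, 259.0], [189.0, 259.0]]
0.0425 -0.035 -0.011 [[358.0, 309.0], [187.0, 309.0]]
0.0425 -0.035 0.011 [[362.0, 270.0], [182.0, 270.0]]
0.017 0.008 -0.011 [[300.0, 266.0], [246.0, 266.0]]
0.017 0.008 0.011 [[301.0, 234.0], [245.0, 234.0]]
0.017 -0.005 -0.011 [[302.0, 277.0], [244.0, 277.0]]
0.017 -0.005 0.011 [[303.0, 243.0], [243.0, 243.0]]
0.017 -0.011 -0.011 [[302.0, 283.0], [243.0, 283.0]]
0.017 -0.011 0.011 [[304.0, 248.0], [242.0, 248.0]]
0.017 -0.024 -0.011 [[305.0, 296.0], [241.0, 296.0]]
0.017 -0.024 0.011 [[306.0, 259.0], [239.0, 259.0]]
0.017 -0.035 -0.011 [[307.0, 309.0], [238.0, 309.0]]
0.017 -0.035 0.011 [[308.0, 270.0], [236.0, 270.0]]
[[280.44068077 276.72332988]]
```

{"fn": "move_arm", "kwargs": {
  "steps": [
    {"offset": [0,0,-0.02],"delta_rot": [0,0,0]},
    {"offset": [0,0,-0.04],"delta_rot": [0,0,0]},
    {"offset": [0,0,-0.06],"delta_rot": [0,0,0]}
  ]
}}

```text
clock: 4.78
position: [0.462, 0.238, 0.0565]
ee_rot: [0.707, 0.707, 0.001, -0.0]
ft_force: [-0.7, 0.0, 0.1]
grip_width: 0.398
```

```bash
cat > pic.py <<'E'
import sys,cv2
from workcell import camera
n=sys.argv[1]; im=camera(n)
if len(sys.argv)>3:
    a=list(map(int,sys.argv[3:7])); im=im[a[1]:a[3],a[0]:a[2]]; k=min(800/im.shape[1],600/im.shape[0]); im=cv2.resize(im,None,fx=k,fy=k,interpolation=cv2.INTER_CUBIC)
cv2.imwrite(f'pics/{sys.argv[2]}.png',im[:,:,::-1])
E
python3 pic.py wrist b1; python3 -c "from go import *; state()"
```

```text
t4.83 pos [0.4624 0.2379 0.0568] psi 89.98 tilt 0.10 w 0.400 F [ 1.2 -0.2  0.1] j [-0.82  0.25  0.29  1.93 -0.09  0.97 -0.49]
```

View pics/b1.png

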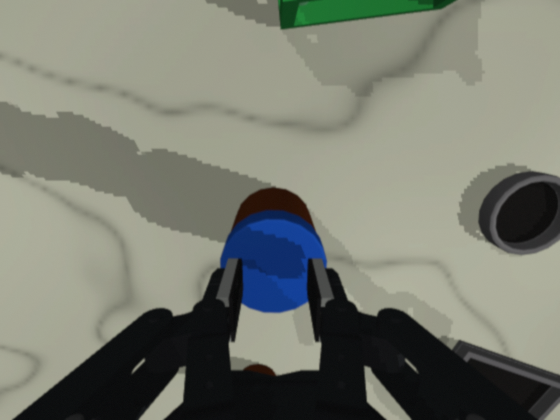

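{"fn": "move_arm", "kwargs": {
  "steps": [
    {"offset": [0,0,0],"delta_rot": [0,0,0]},
    {"offset": [0,0,0],"delta_rot": [0,0,0]},
    {"offset": [0,0,0],"delta_rot": [0,0,0]},
    {"offset": [0,0,0],"delta_rot": [0,0,0]},
    {"offset": [0,0,0],"delta_rot": [0,0,0]},
    {"offset": [0,0,0],"delta_rot": [0,0,0]}
  ],
  "hand": 1
}}

```text
clock: 5.33
position: [0.4618, 0.2376, 0.0556]
ee_rot: [0.707, 0.707, -0.0, -0.0]
ft_force: [1.0, -0.9, 0.1]
grip_width: 1.001
```

```bash
python3 go.py .4614 .2374 .020 90;python3 look.py b2 wide_jar .462 .237
```

```text
t5.33 pos [0.4618 0.2376 0.0556] psi 89.97 tilt 0.01 w 1.001 F [ 1.  -0.9  0.1] j [-0.82  0.25  0.29  1.93 -0.09  0.97 -0.49]
offset [-0.001 -0.003  0.237] rot [-0.  0. -0.] frames needed 1.0 1.0
expect [273. 239.] [(0.91, [220, 190, 328, 313])]
wide_jar [0.4618 0.2368 0.2285] cost 0.054
```

View pics/b2.png

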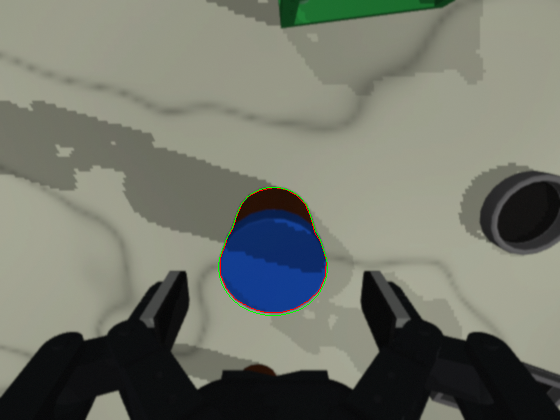

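{"fn": "move_arm", "kwargs": {
  "steps": [
    {"offset": [0,0,0.06],"delta_rot": [0,0,0]},
    {"offset": [0,0,0.12],"delta_rot": [0,0,0]},
    {"offset": [0,0,0.18],"delta_rot": [0,0,0]},
    {"offset": [0,0,0.24],"delta_rot": [0,0,0]},
    {"offset": [0,0,0.24],"delta_rot": [0,0,0]}
  ]
}}

```text
clock: 5.85
position: [0.4605, 0.2368, 0.0172]
ee_rot: [0.707, 0.707, -0.002, -0.0]
ft_force: [-0.4, 0.4, -0.9]
grip_width: 1.0
```

```bash
python3 pic.py wrist b3;python3 pic.py scene b3s 300 170 460 290
```

```text
(no output)
```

View pics/b3.png

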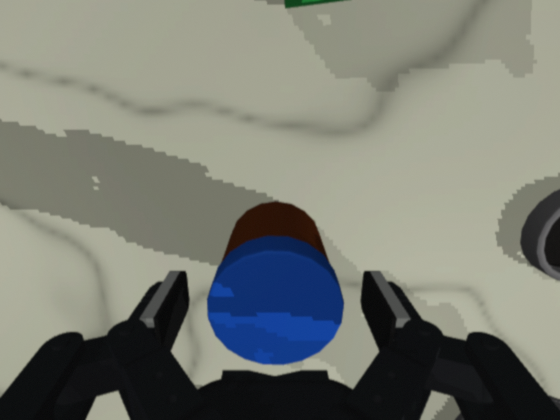

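View pics/b3s.png

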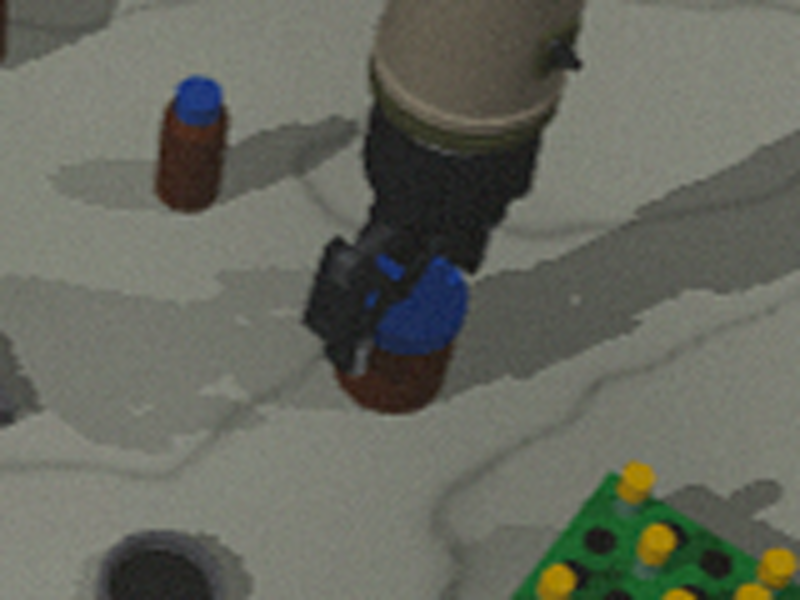

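{"fn": "move_arm", "kwargs": {
  "steps": [
    {"offset": [0,0,0],"delta_rot": [0,0,0]},
    {"offset": [0,0,0],"delta_rot": [0,0,0]},
    {"offset": [0,0,0],"delta_rot": [0,0,0]},
    {"offset": [0,0,0],"delta_rot": [0,0,0]},
    {"offset": [0,0,0],"delta_rot": [0,0,0]},
    {"offset": [0,0,0],"delta_rot": [0,0,0]},
    {"offset": [0,0,0],"delta_rot": [0,0,0]}
  ],
  "hand": -0.2,
  "squeeze": 40
}}

```text
clock: 6.53
position: [0.4622, 0.2379, 0.0205]
ee_rot: [0.707, 0.707, 0.001, -0.0]
ft_force: [-1.2, -1.2, 5.8]
grip_width: 0.685
```

{"fn": "move_arm", "kwargs": {
  "steps": [
    {"offset": [0,0,-0.1],"delta_rot": [0,0,0]},
    {"offset": [0,0,-0.25],"delta_rot": [0,0,0]},
    {"offset": [0,0,-0.4],"delta_rot": [0,0,0]},
    {"offset": [0,0,-0.55],"delta_rot": [0,0,0]},
    {"offset": [0,0,-0.7],"delta_rot": [0,0,0]},
    {"offset": [0,0,-0.75],"delta_rot": [0,0,0]}
  ]
}}

```text
clock: 7.03
position: [0.4632, 0.2383, 0.1355]
ee_rot: [0.707, 0.707, 0.002, 0.0]
ft_force: [0.2, 0.4, -1.6]
grip_width: 0.683
```

```bash
python3 go.py .6475 -.2529 .12 90;python3 pic.py wrist b4
```

```text
t7.03 pos [0.4632 0.2383 0.1355] psi 89.96 tilt 0.27 w 0.683 F [ 0.2  0.4 -1.6] j [-0.84  0.16  0.3   1.85 -0.05  1.14 -0.52]
offset [-3.274  1.231  0.099] rot [ 0.002 -0.002 -0.   ] frames needed 13.0 1.0
```

View pics/b4.png

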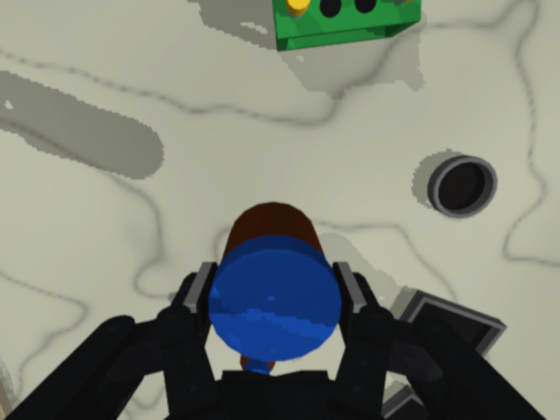

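{"fn": "move_arm", "kwargs": {
  "steps": [
    {"offset": [-0.08,0.03,0],"delta_rot": [0,0,0]},
    {"offset": [-0.24,0.09,0],"delta_rot": [0,0,0]},
    {"offset": [-0.43,0.16,0],"delta_rot": [0,0,0]},
    {"offset": [-0.62,0.23,0],"delta_rot": [0,0,0]},
    {"offset": [-0.81,0.3,0],"delta_rot": [0,0,0]},
    {"offset": [-1,0.38,0],"delta_rot": [0,0,0]}
  ]
}}

```text
clock: 7.58
position: [0.5183, 0.0861, 0.1309]
ee_rot: [0.707, 0.707, -0.001, -0.0]
ft_force: [0.7, -0.3, -1.7]
grip_width: 0.69
```

{"fn": "move_arm", "kwargs": {
  "steps": [
    {"offset": [-0.2,0.08,0],"delta_rot": [0,0,0]},
    {"offset": [-0.4,0.16,0],"delta_rot": [0,0,0]},
    {"offset": [-0.6,0.24,0],"delta_rot": [0,0,0]},
    {"offset": [-0.8,0.32,0],"delta_rot": [0,0,0]},
    {"offset": [-1,0.38,0],"delta_rot": [0,0,0]}
  ]
}}

```text
clock: 8.0
position: [0.5757, -0.0639, 0.1307]
ee_rot: [0.707, 0.707, -0.001, -0.0]
ft_force: [-0.1, 0.6, -1.3]
grip_width: 0.684
```

{"fn": "move_arm", "kwargs": {
  "steps": [
    {"offset": [-0.2,0.08,0],"delta_rot": [0,0,0]},
    {"offset": [-0.4,0.16,0],"delta_rot": [0,0,0]},
    {"offset": [-0.6,0.24,0],"delta_rot": [0,0,0]},
    {"offset": [-0.75,0.3,0],"delta_rot": [0,0,0]},
    {"offset": [-0.85,0.34,0],"delta_rot": [0,0,0]},
    {"offset": [-0.9,0.36,0],"delta_rot": [0,0,0]},
    {"offset": [-0.9,0.36,0],"delta_rot": [0,0,0]}
  ]
}}

```text
clock: 8.58
position: [0.629, -0.1994, 0.1307]
ee_rot: [0.708, 0.706, -0.001, -0.0]
ft_force: [-0.7, 0.2, -2.0]
grip_width: 0.681
```

```bash
python3 go.py .6475 -.2529 .12 90;python3 look.py b5 wide_round_holder .6475 -.2529
```

```text
t8.58 pos [ 0.629  -0.1994  0.1307] psi 89.83 tilt 0.12 w 0.681 F [-0.7  0.2 -2. ] j [-0.16  0.5   0.55  1.49 -0.27  1.23  0.42]
offset [-0.356  0.125  0.071] rot [-0.001  0.001 -0.002] frames needed 2.0 1.0
expect [293. 257.] [(0.85, [372, 189, 462, 271]), (0.55, [305, 210, 335, 260]), (0.43, [3, 11, 126, 108])]
wide_round_holder [ 0.6463 -0.2541  0.115 ] cost 3.885
```

View pics/b5.png

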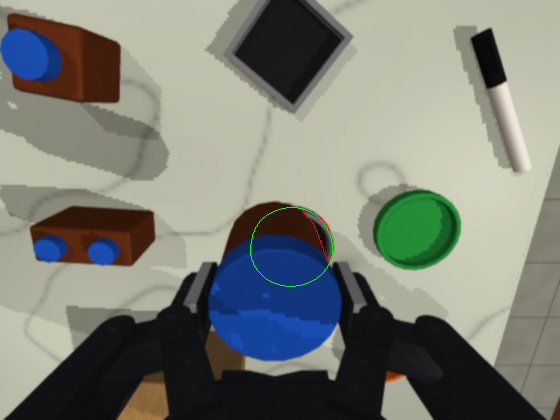

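```bash
python3 - <<'E'
from h import *
import pickle
P,D=pickle.load(open('d.pkl','rb'))
a=(P['scene'],D['scene','slim_vial'][2]['mask']); b=(P['top'],D['top','wide_round_holder'][2]['mask'])
for v in([a],[a,b]): print(fit(v,'wide_round_holder',[.6475,-.2529]))
E
```

```text
(array([ 0.64410172, -0.25118325,  0.17852176]), np.float64(0.05560174599875286))
(array([ 0.64575376, -0.25228947,  0.46311279]), np.float64(0.08037433119359816))
```

{"fn": "move_arm", "kwargs": {
  "steps": [
    {"offset": [-0.12,0.04,0],"delta_rot": [0,0,0]},
    {"offset": [-0.24,0.08,0],"delta_rot": [0,0,0]},
    {"offset": [-0.35,0.113,0.05],"delta_rot": [0,0,0]},
    {"offset": [-0.35,0.113,0.15],"delta_rot": [0,0,0]},
    {"offset": [-0.35,0.113,0.28],"delta_rot": [0,0,0]},
    {"offset": [-0.35,0.113,0.4],"delta_rot": [0,0,0]},
    {"offset": [-0.35,0.113,0.5],"delta_rot": [0,0,0]},
    {"offset": [-0.35,0.113,0.55],"delta_rot": [0,0,0]},
    {"offset": [-0.35,0.113,0.55],"delta_rot": [0,0,0]}
  ]
}}

```text
clock: 9.43
position: [0.6457, -0.2483, 0.0477]
ee_rot: [0.707, 0.707, -0.0, -0.001]
ft_force: [0.5, -0.3, -1.7]
grip_width: 0.684
```

```bash
python3 go.py .646 -.252 .0245 90;python3 pic.py wrist b6;python3 pic.py top b6t 320 160 420 240
```

```text
t9.43 pos [ 0.6457 -0.2483  0.0477] psi 90.05 tilt 0.18 w 0.684 F [ 0.5 -0.3 -1.7] j [-0.06  0.65  0.52  1.46 -0.34  1.13  0.52]
offset [-0.025  0.002  0.154] rot [-0.002 -0.001  0.001] frames needed 1.0 1.0
```

View pics/b6.png

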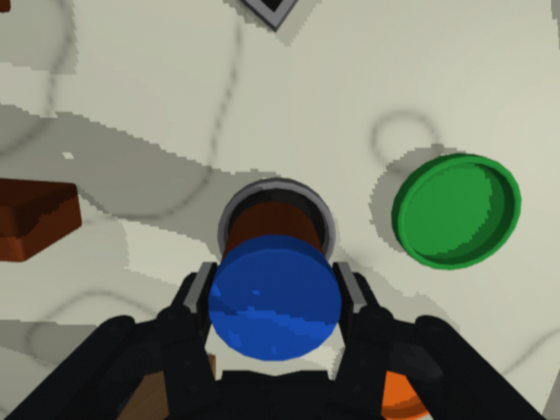

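```bash
python3 pic.py scene b6s 150 120 290 225
```

View pics/b6s.png

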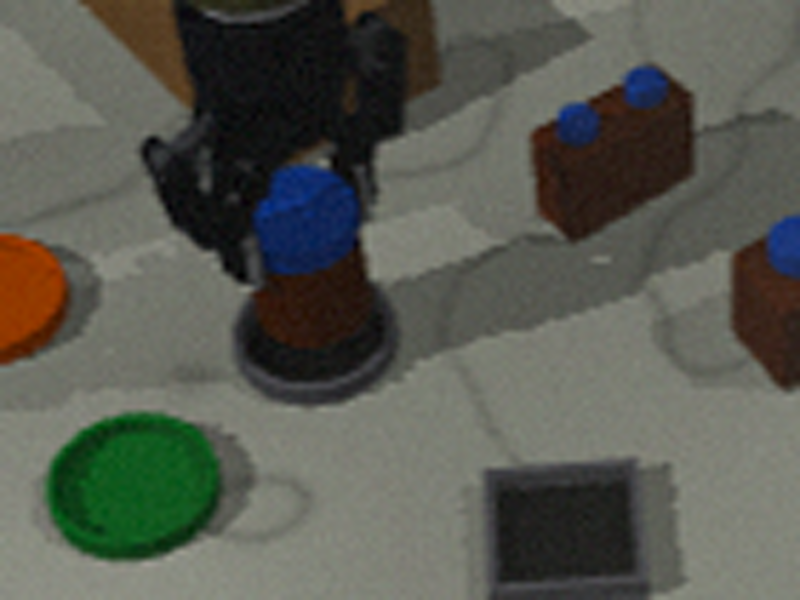

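{"fn": "move_arm", "kwargs": {
  "steps": [
    {"offset": [-0.025,0.005,0.04],"delta_rot": [0,0,0]},
    {"offset": [-0.025,0.005,0.08],"delta_rot": [0,0,0]},
    {"offset": [-0.025,0.005,0.11],"delta_rot": [0,0,0]},
    {"offset": [-0.025,0.005,0.13],"delta_rot": [0,0,0]},
    {"offset": [-0.025,0.005,0.142],"delta_rot": [0,0,0]},
    {"offset": [-0.025,0.005,0.15],"delta_rot": [0,0,0]},
    {"offset": [-0.025,0.005,0.15],"delta_rot": [0,0,0]}
  ]
}}

```text
clock: 10.17
position: [0.6472, -0.2536, 0.0269]
ee_rot: [0.707, 0.707, -0.0, -0.0]
ft_force: [-0.1, 0.8, -2.2]
grip_width: 0.687
```

```bash
python3 go.py .646 -.252 .0245 90; python3 pic.py scene b7s 150 120 290 225
```

```text
t10.17 pos [ 0.6472 -0.2536  0.0269] psi 89.98 tilt 0.02 w 0.687 F [-0.1  0.8 -2.2] j [-0.04  0.68  0.51  1.46 -0.35  1.09  0.54]
offset [ 0.011 -0.008  0.016] rot [-0. -0. -0.] frames needed 1.0 1.0
```

View pics/b7s.png

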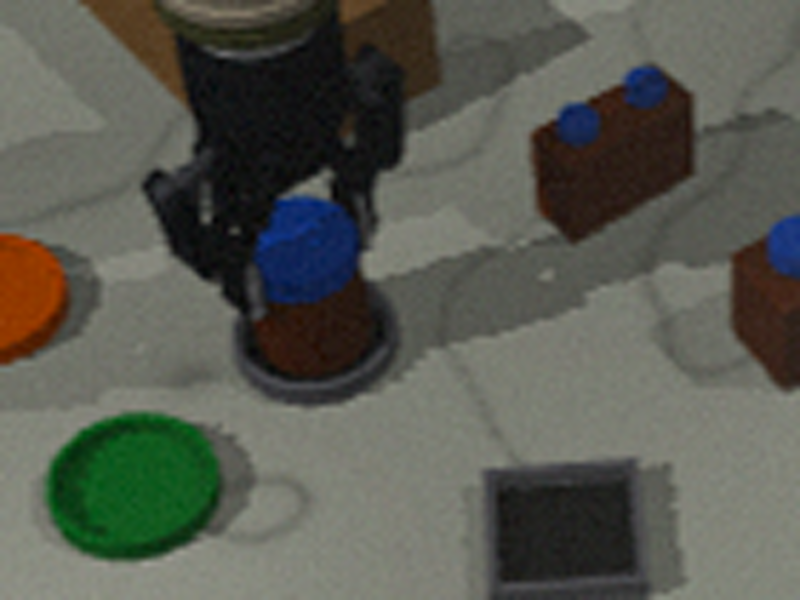

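{"fn": "move_arm", "kwargs": {
  "steps": [
    {"offset": [0,0,0.008],"delta_rot": [0,0,0]},
    {"offset": [0,0,0.016],"delta_rot": [0,0,0]},
    {"offset": [0,0,0.02],"delta_rot": [0,0,0]},
    {"offset": [0,0,0.02],"delta_rot": [0,0,0]}
  ]
}}

```text
clock: 10.55
position: [0.6475, -0.254, 0.0247]
ee_rot: [0.707, 0.707, 0.0, 0.0]
ft_force: [-1.3, 0.2, 2.7]
grip_width: 0.681
```

{"fn": "move_arm", "kwargs": {
  "steps": [
    {"offset": [0,0,0],"delta_rot": [0,0,0]},
    {"offset": [0,0,0],"delta_rot": [0,0,0]},
    {"offset": [0,0,0],"delta_rot": [0,0,0]},
    {"offset": [0,0,0],"delta_rot": [0,0,0]},
    {"offset": [0,0,0],"delta_rot": [0,0,0]}
  ],
  "hand": 1
}}

```text
clock: 10.97
position: [0.6473, -0.2537, 0.0241]
ee_rot: [0.707, 0.707, 0.0, -0.0]
ft_force: [-0.5, 0.7, -0.6]
grip_width: 1.001
```

{"fn": "move_arm", "kwargs": {
  "steps": [
    {"offset": [0,0,-0.1],"delta_rot": [0,0,0]},
    {"offset": [0,0,-0.25],"delta_rot": [0,0,0]},
    {"offset": [0,0,-0.45],"delta_rot": [0,0,0]},
    {"offset": [0,0,-0.7],"delta_rot": [0,0,0]},
    {"offset": [0,0,-0.9],"delta_rot": [0,0,0]},
    {"offset": [0,0,-1],"delta_rot": [0,0,0]}
  ]
}}

```text
clock: 11.47
position: [0.6486, -0.2548, 0.1804]
ee_rot: [0.707, 0.707, 0.001, 0.003]
ft_force: [0.1, 0.1, -0.1]
grip_width: 1.0
```

```bash
python3 go.py .446 .082 .16 90; python3 look.py b8 wide_jar .647 -.254 .004
```

```text
t11.47 pos [ 0.6486 -0.2548  0.1804] psi 89.95 tilt 0.36 w 1.000 F [ 0.1  0.1 -0.1] j [-0.07  0.55  0.57  1.32 -0.29  1.35  0.49]
offset [ 2.244 -1.353  0.124] rot [ 0.004  0.001 -0.001] frames needed 10.0 1.0
expect [271. 190.] [(0.92, [242, 159, 303, 228])]
wide_jar [ 0.6471 -0.2542  0.0825] cost 0.04
```

View pics/b8.png

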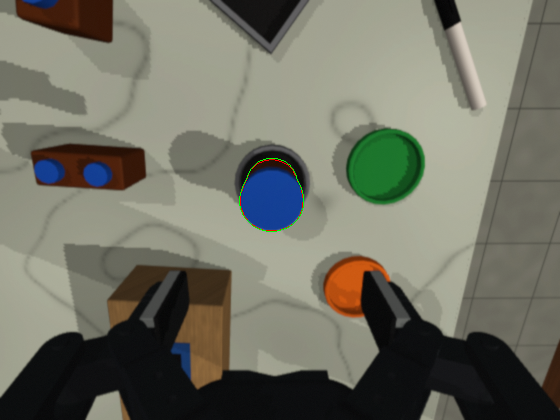

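{"fn": "move_arm", "kwargs": {
  "steps": [
    {"offset": [0.15,-0.09,0.03],"delta_rot": [0,0,0]},
    {"offset": [0.35,-0.21,0.06],"delta_rot": [0,0,0]},
    {"offset": [0.55,-0.33,0.1],"delta_rot": [0,0,0]},
    {"offset": [0.75,-0.45,0.12],"delta_rot": [0,0,0]},
    {"offset": [0.95,-0.57,0.12],"delta_rot": [0,0,0]}
  ]
}}

```text
clock: 11.98
position: [0.5599, -0.1097, 0.1549]
ee_rot: [0.707, 0.707, -0.001, -0.001]
ft_force: [1.0, 0.7, 0.7]
grip_width: 0.999
```

{"fn": "move_arm", "kwargs": {
  "steps": [
    {"offset": [0.2,-0.12,0],"delta_rot": [0,0,0]},
    {"offset": [0.4,-0.24,0],"delta_rot": [0,0,0]},
    {"offset": [0.6,-0.36,0],"delta_rot": [0,0,0]},
    {"offset": [0.8,-0.48,0],"delta_rot": [0,0,0]},
    {"offset": [0.95,-0.57,0],"delta_rot": [0,0,0]}
  ]
}}

```text
clock: 12.4
position: [0.4744, 0.0337, 0.1559]
ee_rot: [0.707, 0.708, -0.0, -0.0]
ft_force: [0.4, 0.8, -0.2]
grip_width: 0.997
```

{"fn": "move_arm", "kwargs": {
  "steps": [
    {"offset": [0.15,-0.1,0],"delta_rot": [0,0,0]},
    {"offset": [0.28,-0.18,0],"delta_rot": [0,0,0]},
    {"offset": [0.34,-0.21,0],"delta_rot": [0,0,0]},
    {"offset": [0.34,-0.21,0],"delta_rot": [0,0,0]}
  ]
}}

```text
clock: 12.73
position: [0.444, 0.0842, 0.1561]
ee_rot: [0.706, 0.708, 0.0, -0.0]
ft_force: [0.2, -0.9, -0.5]
grip_width: 1.0
```

```bash
python3 look.py c1 slim_vial .446 .082; python3 go.py .446 .082 .16 90; python3 look.py c1b oblong_holder .664 .0774
```

```text
expect [276. 198.] [(0.85, [257, 170, 294, 230])]
slim_vial [0.4463 0.0818 0.0025] cost 0.051
t12.83 pos [0.4453 0.0816 0.1562] psi 89.96 tilt 0.01 w 1.004 F [ 0.1 -0.5 -0.1] j [-0.66 -0.02  0.37  1.99  0.01  1.18 -0.29]
offset [ 0.003  0.005 -0.025] rot [ 0.  0. -0.] frames needed 1.0 1.0
expect [495. 200.] [(0.7, [423, 146, 549, 236])]
oblong_holder [ 0.666   0.0774 -0.3879] cost 0.027
```

View pics/c1.png

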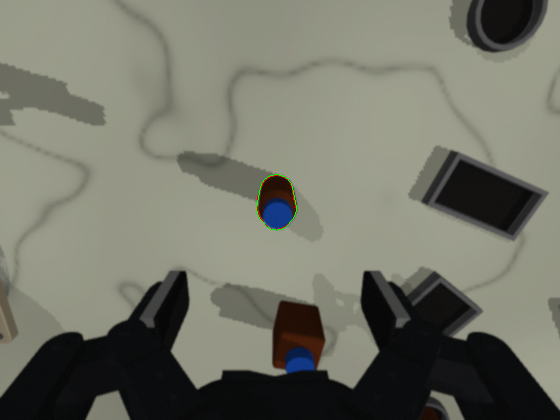

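{"fn": "move_arm", "kwargs": {
  "steps": [
    {"offset": [0.002,0.006,0.15],"delta_rot": [0,0,0]},
    {"offset": [0.002,0.006,0.35],"delta_rot": [0,0,0]},
    {"offset": [0.002,0.006,0.55],"delta_rot": [0,0,0]},
    {"offset": [0.002,0.006,0.7],"delta_rot": [0,0,0]},
    {"offset": [0.002,0.006,0.82],"delta_rot": [0,0,0]},
    {"offset": [0.002,0.006,0.9],"delta_rot": [0,0,0]},
    {"offset": [0.002,0.006,0.95],"delta_rot": [0,0,0]},
    {"offset": [0.002,0.006,0.95],"delta_rot": [0,0,0]}
  ]
}}

```text
clock: 13.6
position: [0.4454, 0.0814, 0.0124]
ee_rot: [0.708, 0.706, -0.001, -0.0]
ft_force: [0.9, -0.6, -0.7]
grip_width: 1.002
```

{"fn": "move_arm", "kwargs": {
  "steps": [
    {"offset": [0,0,0],"delta_rot": [0,0,0]},
    {"offset": [0,0,0],"delta_rot": [0,0,0]},
    {"offset": [0,0,0],"delta_rot": [0,0,0]},
    {"offset": [0,0,0],"delta_rot": [0,0,0]},
    {"offset": [0,0,0],"delta_rot": [0,0,0]},
    {"offset": [0,0,0],"delta_rot": [0,0,0]},
    {"offset": [0,0,0],"delta_rot": [0,0,0]},
    {"offset": [0,0,0],"delta_rot": [0,0,0]}
  ],
  "hand": -0.6,
  "squeeze": 30
}}

```text
clock: 14.27
position: [0.4464, 0.0829, 0.0145]
ee_rot: [0.707, 0.707, 0.001, 0.0]
ft_force: [-1.3, -0.1, 5.8]
grip_width: 0.407
```

```bash
python3 go.py .6466 .2468 .12 90; python3 pic.py wrist c2
```

```text
t14.27 pos [0.4464 0.0829 0.0145] psi 89.98 tilt 0.07 w 0.407 F [-1.3 -0.1  5.8] j [-0.63  0.19  0.38  2.12 -0.09  0.85 -0.2 ]
offset [ 1.094  1.335 -0.701] rot [ 0.001 -0.    -0.   ] frames needed 7.0 1.0
```

View pics/c2.png

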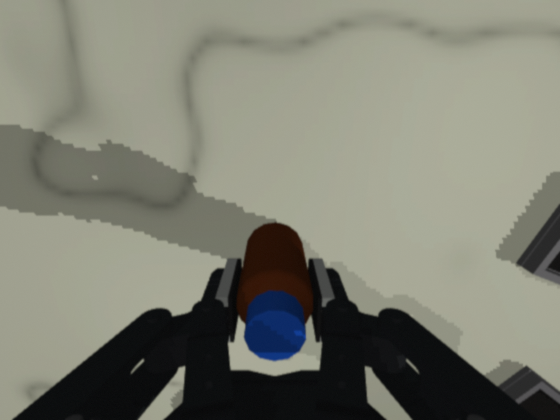

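{"fn": "move_arm", "kwargs": {
  "steps": [
    {"offset": [0,0,-0.06],"delta_rot": [0,0,0]},
    {"offset": [0,0,-0.18],"delta_rot": [0,0,0]},
    {"offset": [0,0,-0.32],"delta_rot": [0,0,0]},
    {"offset": [0,0,-0.46],"delta_rot": [0,0,0]},
    {"offset": [0.05,0.1,-0.58],"delta_rot": [0,0,0]},
    {"offset": [0.12,0.25,-0.65],"delta_rot": [0,0,0]},
    {"offset": [0.2,0.43,-0.65],"delta_rot": [0,0,0]},
    {"offset": [0.28,0.62,-0.65],"delta_rot": [0,0,0]},
    {"offset": [0.36,0.81,-0.65],"delta_rot": [0,0,0]},
    {"offset": [0.45,1,-0.65],"delta_rot": [0,0,0]}
  ]
}}

```text
clock: 15.15
position: [0.5972, 0.1506, 0.1121]
ee_rot: [0.707, 0.707, 0.0, 0.0]
ft_force: [-0.5, -0.6, -0.7]
grip_width: 0.408
```

{"fn": "move_arm", "kwargs": {
  "steps": [
    {"offset": [0.1,0.16,0],"delta_rot": [0,0,0]},
    {"offset": [0.2,0.26,0],"delta_rot": [0,0,0]},
    {"offset": [0.26,0.33,0],"delta_rot": [0,0,0]},
    {"offset": [0.28,0.34,0],"delta_rot": [0,0,0]},
    {"offset": [0.28,0.34,0],"delta_rot": [0,0,0]}
  ]
}}

```text
clock: 15.57
position: [0.6468, 0.1928, 0.1113]
ee_rot: [0.707, 0.707, -0.0, -0.0]
ft_force: [-0.7, -0.7, -0.5]
grip_width: 0.41
```

```bash
python3 look.py c3 slim_round_holder .647 .2466; python3 go.py .647 .2466 .12 90
```

```text
expect [274. 147.] [(0.81, [239, 103, 313, 180])]
slim_round_holder [0.6485 0.2471 0.1647] cost 0.022
t15.67 pos [0.6464 0.1913 0.1115] psi 89.94 tilt 0.03 w 0.406 F [ 0.  -0.7 -0.9] j [-0.62  0.52  0.37  1.46 -0.19  1.2  -0.23]
offset [ 0.369  0.003 -0.057] rot [-0.     0.    -0.001] frames needed 2.0 1.0
```

View pics/c3.png

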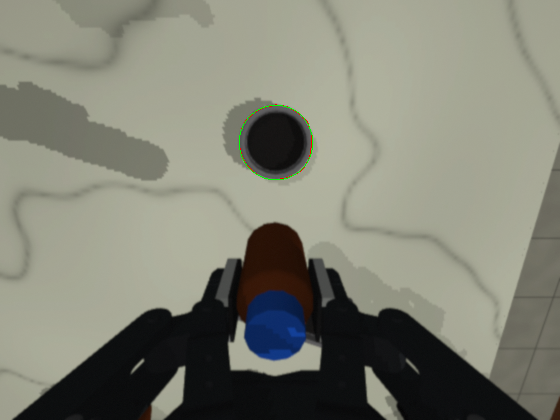

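{"fn": "move_arm", "kwargs": {
  "steps": [
    {"offset": [0.1,0.01,0],"delta_rot": [0,0,0]},
    {"offset": [0.25,0.013,0],"delta_rot": [0,0,0]},
    {"offset": [0.35,0.013,0.05],"delta_rot": [0,0,0]},
    {"offset": [0.37,0.013,0.15],"delta_rot": [0,0,0]},
    {"offset": [0.37,0.013,0.28],"delta_rot": [0,0,0]},
    {"offset": [0.37,0.013,0.4],"delta_rot": [0,0,0]},
    {"offset": [0.37,0.013,0.48],"delta_rot": [0,0,0]},
    {"offset": [0.37,0.013,0.5],"delta_rot": [0,0,0]},
    {"offset": [0.37,0.013,0.5],"delta_rot": [0,0,0]}
  ]
}}

```text
clock: 16.42
position: [0.6481, 0.2469, 0.0348]
ee_rot: [0.707, 0.707, -0.001, -0.0]
ft_force: [0.5, -1.1, -0.6]
grip_width: 0.409
```

```bash
python3 pic.py wrist c4; python3 go.py .6485 .2471 .018 90
```

```text
t16.47 pos [0.6489 0.2472 0.0362] psi 89.95 tilt 0.02 w 0.408 F [ 0.3 -1.1 -1. ] j [-0.66  0.63  0.33  1.45 -0.22  1.09 -0.29]
offset [-0.001 -0.003  0.121] rot [-0.     0.    -0.001] frames needed 1.0 1.0
```

View pics/c4.png

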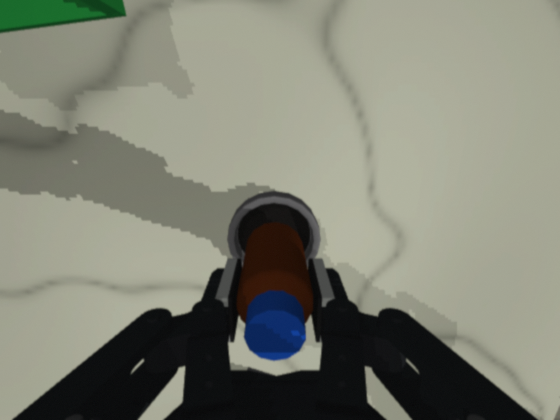

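Centred over the holder; set down gently.

{"fn": "move_arm", "kwargs": {
  "steps": [
    {"offset": [0,0,0.03],"delta_rot": [0,0,0]},
    {"offset": [0,0,0.06],"delta_rot": [0,0,0]},
    {"offset": [0,0,0.08],"delta_rot": [0,0,0]},
    {"offset": [0,0,0.095],"delta_rot": [0,0,0]},
    {"offset": [0,0,0.105],"delta_rot": [0,0,0]},
    {"offset": [0,0,0.112],"delta_rot": [0,0,0]},
    {"offset": [0,0,0.117],"delta_rot": [0,0,0]},
    {"offset": [0,0,0.117],"delta_rot": [0,0,0]}
  ]
}}

```text
clock: 17.13
position: [0.649, 0.2477, 0.0188]
ee_rot: [0.707, 0.707, 0.0, -0.0]
ft_force: [-0.6, -0.4, -0.8]
grip_width: 0.41
```

{"fn": "move_arm", "kwargs": {
  "steps": [
    {"offset": [0,0,0.006],"delta_rot": [0,0,0]},
    {"offset": [0,0,0.012],"delta_rot": [0,0,0]},
    {"offset": [0,0,0.012],"delta_rot": [0,0,0]}
  ]
}}

```text
clock: 17.38
position: [0.6492, 0.2478, 0.0186]
ee_rot: [0.707, 0.707, 0.0, -0.0]
ft_force: [-5.8, -1.0, 12.0]
grip_width: 0.407
```

{"fn": "move_arm", "kwargs": {
  "steps": [
    {"offset": [0,0,-0.006],"delta_rot": [0,0,0]},
    {"offset": [0,0,-0.006],"delta_rot": [0,0,0]}
  ]
}}

```text
clock: 17.55
position: [0.6492, 0.2477, 0.0186]
ee_rot: [0.707, 0.707, 0.0, 0.0]
ft_force: [-2.5, -0.7, 7.2]
grip_width: 0.406
```

{"fn": "move_arm", "kwargs": {
  "steps": [
    {"offset": [0,0,0],"delta_rot": [0,0,0]},
    {"offset": [0,0,0],"delta_rot": [0,0,0]},
    {"offset": [0,0,0],"delta_rot": [0,0,0]},
    {"offset": [0,0,0],"delta_rot": [0,0,0]},
    {"offset": [0,0,0],"delta_rot": [0,0,0]},
    {"offset": [0,0,0],"delta_rot": [0,0,0]}
  ],
  "hand": 1
}}

```text
clock: 18.05
position: [0.6489, 0.2476, 0.0176]
ee_rot: [0.707, 0.707, -0.0, -0.0]
ft_force: [0.5, -0.4, 0.1]
grip_width: 1.0
```

{"fn": "move_arm", "kwargs": {
  "steps": [
    {"offset": [0,0,-0.1],"delta_rot": [0,0,0]},
    {"offset": [0,0,-0.25],"delta_rot": [0,0,0]},
    {"offset": [0,0,-0.45],"delta_rot": [0,0,0]},
    {"offset": [0,0,-0.7],"delta_rot": [0,0,0]},
    {"offset": [0,0,-0.9],"delta_rot": [0,0,0]},
    {"offset": [0,0,-1],"delta_rot": [0,0,0]},
    {"offset": [0,0,-1],"delta_rot": [0,0,0]}
  ]
}}

```text
clock: 18.63
position: [0.6511, 0.2481, 0.1741]
ee_rot: [0.707, 0.707, 0.004, 0.001]
ft_force: [0.5, 0.1, 0.9]
grip_width: 0.999
```

```bash
python3 look.py c5 slim_vial .6485 .2471 .004; python3 go.py .470 -.0836 .17 78
```

```text
expect [270. 194.] [(0.84, [254, 167, 288, 224])]
slim_vial [0.65   0.2472 0.0608] cost 0.069
t18.73 pos [0.6492 0.2476 0.169 ] psi 89.97 tilt 0.10 w 1.001 F [-0.3 -0.2  0.2] j [-0.68  0.52  0.37  1.33 -0.19  1.32 -0.31]
offset [-2.209 -1.193 -0.01 ] rot [ 0.001 -0.001  0.133] frames needed 10.0 2.0
```

View pics/c5.png

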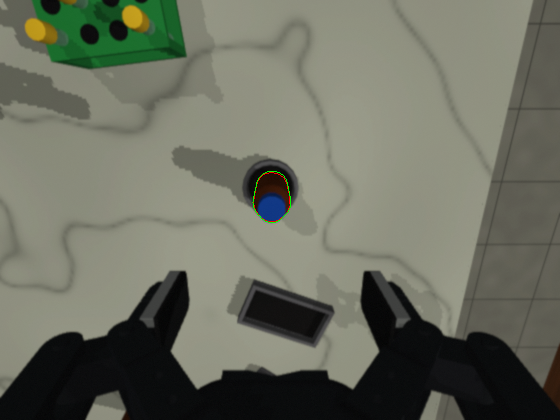

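{"fn": "move_arm", "kwargs": {
  "steps": [
    {"offset": [-0.15,-0.08,0],"delta_rot": [0,0,0]},
    {"offset": [-0.35,-0.19,0],"delta_rot": [0,0,0]},
    {"offset": [-0.55,-0.3,0],"delta_rot": [0,0,0]},
    {"offset": [-0.75,-0.41,0],"delta_rot": [0,0,0]},
    {"offset": [-0.95,-0.51,0],"delta_rot": [0,0,0]}
  ]
}}

```text
clock: 19.15
position: [0.5703, 0.1037, 0.1663]
ee_rot: [0.707, 0.707, -0.001, -0.001]
ft_force: [0.9, -0.4, -0.1]
grip_width: 1.001
```

{"fn": "move_arm", "kwargs": {
  "steps": [
    {"offset": [-0.2,-0.11,0],"delta_rot": [0,0,0]},
    {"offset": [-0.4,-0.22,0],"delta_rot": [0,0,0]},
    {"offset": [-0.6,-0.33,0],"delta_rot": [0,0,0]},
    {"offset": [-0.8,-0.43,0],"delta_rot": [0,0,0]},
    {"offset": [-0.95,-0.51,0],"delta_rot": [0,0,0]}
  ]
}}

```text
clock: 19.57
position: [0.4935, -0.0399, 0.1667]
ee_rot: [0.708, 0.706, -0.001, -0.001]
ft_force: [-0.1, -0.7, 0.4]
grip_width: 1.0
```

{"fn": "move_arm", "kwargs": {
  "steps": [
    {"offset": [-0.15,-0.08,0],"delta_rot": [0,0,0.05]},
    {"offset": [-0.26,-0.14,0],"delta_rot": [0,0,0.1]},
    {"offset": [-0.31,-0.17,0],"delta_rot": [0,0,0.13]},
    {"offset": [-0.31,-0.17,0],"delta_rot": [0,0,0.13]},
    {"offset": [-0.31,-0.17,0],"delta_rot": [0,0,0.13]}
  ]
}}

```text
clock: 19.98
position: [0.4698, -0.0836, 0.1671]
ee_rot: [0.775, 0.632, -0.0, -0.0]
ft_force: [0.0, 0.4, 0.3]
grip_width: 0.998
```

```bash
python3 look.py d1 square_bottle .470 -.0836; python3 go.py .470 -.0836 .17 78;  python3 look.py d1b oblong_cartridge .4627 -.2285
```

```text
expect [274. 193.] [(0.91, [250, 165, 302, 229])]
square_bottle [ 0.4706 -0.0838 -0.1736] cost 0.077
t20.08 pos [ 0.4703 -0.0828  0.1673] psi 78.44 tilt 0.04 w 0.999 F [-0.2 -0.1 -0.1] j [-0.45  0.02  0.54  1.92 -0.01  1.2  -0.11]
offset [-0.005 -0.001 -0.018] rot [-0.     0.     0.005] frames needed 1.0 1.0
expect [292. 311.] [(0.8, [257, 281, 335, 347])]
oblong_cartridge [ 0.4645 -0.2297 -0.0474] cost 0.04
```

View pics/d1.png

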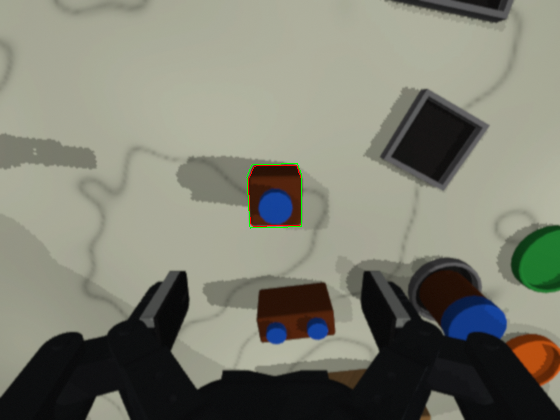

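{"fn": "move_arm", "kwargs": {
  "steps": [
    {"offset": [-0.006,0,0.15],"delta_rot": [0,0,-0.014]},
    {"offset": [-0.006,0,0.35],"delta_rot": [0,0,-0.014]},
    {"offset": [-0.006,0,0.55],"delta_rot": [0,0,-0.014]},
    {"offset": [-0.006,0,0.72],"delta_rot": [0,0,-0.014]},
    {"offset": [-0.006,0,0.86],"delta_rot": [0,0,-0.014]},
    {"offset": [-0.006,0,0.95],"delta_rot": [0,0,-0.014]},
    {"offset": [-0.006,0,0.99],"delta_rot": [0,0,-0.014]},
    {"offset": [-0.006,0,1],"delta_rot": [0,0,-0.014]}
  ]
}}

```text
clock: 20.85
position: [0.4695, -0.0843, 0.0167]
ee_rot: [0.768, 0.64, -0.001, -0.001]
ft_force: [-0.3, 0.9, 0.3]
grip_width: 1.0
```

{"fn": "move_arm", "kwargs": {
  "steps": [
    {"offset": [0,0,0.03],"delta_rot": [0,0,0]},
    {"offset": [0,0,0.03],"delta_rot": [0,0,0]}
  ]
}}

```text
clock: 21.02
position: [0.4705, -0.0845, 0.0134]
ee_rot: [0.768, 0.64, 0.0, 0.0]
ft_force: [1.0, -0.4, 0.4]
grip_width: 1.002
```

{"fn": "move_arm", "kwargs": {
  "steps": [
    {"offset": [0,0,0],"delta_rot": [0,0,0]},
    {"offset": [0,0,0],"delta_rot": [0,0,0]},
    {"offset": [0,0,0],"delta_rot": [0,0,0]},
    {"offset": [0,0,0],"delta_rot": [0,0,0]},
    {"offset": [0,0,0],"delta_rot": [0,0,0]},
    {"offset": [0,0,0],"delta_rot": [0,0,0]},
    {"offset": [0,0,0],"delta_rot": [0,0,0]}
  ],
  "hand": -0.4,
  "squeeze": 40
}}

```text
clock: 21.6
position: [0.4707, -0.0847, 0.0139]
ee_rot: [0.769, 0.64, 0.001, 0.0]
ft_force: [-0.6, 0.5, 6.4]
grip_width: 0.578
```

```bash
python3 pic.py wrist d2; python3 go.py .639 -.13 .12 78
```

```text
t21.65 pos [ 0.4707 -0.0847  0.0139] psi 79.54 tilt 0.07 w 0.576 F [0.4 0.4 5.6] j [-0.4   0.25  0.53  2.07 -0.17  0.86  0.05]
offset [-0.093  1.159 -0.706] rot [ 0.001 -0.     0.017] frames needed 5.0 1.0
```

View pics/d2.png

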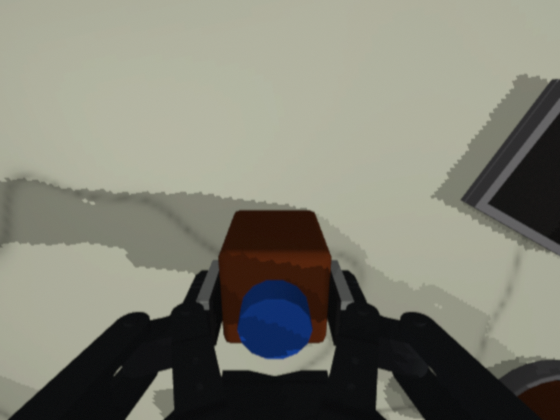

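{"fn": "move_arm", "kwargs": {
  "steps": [
    {"offset": [0,0,-0.06],"delta_rot": [0,0,0]},
    {"offset": [0,0,-0.18],"delta_rot": [0,0,0]},
    {"offset": [0,0,-0.32],"delta_rot": [0,0,0]},
    {"offset": [0,0,-0.46],"delta_rot": [0,0,0]},
    {"offset": [0,0.08,-0.58],"delta_rot": [0,0,0.03]},
    {"offset": [0,0.2,-0.65],"delta_rot": [0,0,0.08]},
    {"offset": [0,0.35,-0.68],"delta_rot": [0,0,0.13]},
    {"offset": [0,0.5,-0.68],"delta_rot": [0,0,0.18]},
    {"offset": [0,0.65,-0.68],"delta_rot": [0,0,0.23]},
    {"offset": [0,0.8,-0.68],"delta_rot": [0,0,0.27]},
    {"offset": [0,0.9,-0.68],"delta_rot": [0,0,0.3]},
    {"offset": [0,0.92,-0.68],"delta_rot": [0,0,0.306]},
    {"offset": [0,0.92,-0.68],"delta_rot": [0,0,0.306]}
  ]
}}

```text
clock: 22.73
position: [0.6058, -0.11, 0.1151]
ee_rot: [0.899, 0.438, -0.001, 0.0]
ft_force: [0.2, -0.4, -1.8]
grip_width: 0.576
```

```bash
python3 look.py d3 square_holder .639 -.068; python3 go.py .639 -.068 .12 52
```

```text
expect [275. 147.] [(0.74, [233, 95, 321, 191])]
square_holder [ 0.6404 -0.0689  0.9023] cost 0.014
t22.83 pos [ 0.6048 -0.1099  0.1153] psi 52.05 tilt 0.05 w 0.577 F [ 0.5  0.3 -1.3] j [-0.37  0.43  0.61  1.64 -0.26  1.16 -0.36]
offset [ 0.36   0.008 -0.031] rot [-0.     0.     0.001] frames needed 2.0 1.0
```

View pics/d3.png

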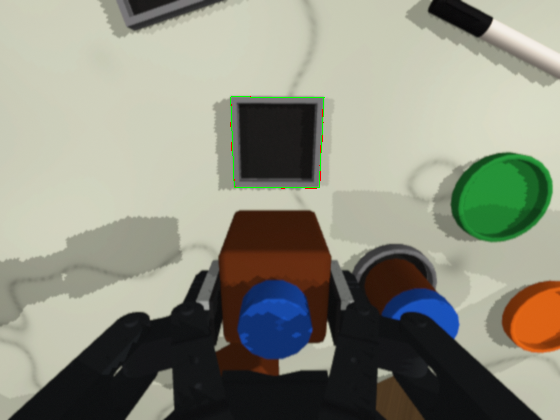

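{"fn": "move_arm", "kwargs": {
  "steps": [
    {"offset": [0.1,0.01,0],"delta_rot": [0,0,0]},
    {"offset": [0.25,0.019,0],"delta_rot": [0,0,0]},
    {"offset": [0.34,0.019,0.05],"delta_rot": [0,0,0]},
    {"offset": [0.357,0.019,0.15],"delta_rot": [0,0,0]},
    {"offset": [0.357,0.019,0.28],"delta_rot": [0,0,0]},
    {"offset": [0.357,0.019,0.4],"delta_rot": [0,0,0]},
    {"offset": [0.357,0.019,0.48],"delta_rot": [0,0,0]},
    {"offset": [0.357,0.019,0.52],"delta_rot": [0,0,0]},
    {"offset": [0.357,0.019,0.52],"delta_rot": [0,0,0]}
  ]
}}

```text
clock: 23.58
position: [0.64, -0.0689, 0.0358]
ee_rot: [0.899, 0.439, -0.001, -0.001]
ft_force: [0.7, -0.1, -1.6]
grip_width: 0.575
```

```bash
python3 pic.py wrist d4; python3 go.py .6400 -.0694 .018 52
```

```text
t23.63 pos [ 0.6407 -0.0692  0.0371] psi 52.00 tilt 0.04 w 0.580 F [ 0.9  0.1 -0.9] j [-0.38  0.57  0.56  1.61 -0.34  1.05 -0.39]
offset [-0.004 -0.003  0.127] rot [-0.  0.  0.] frames needed 1.0 1.0
```

View pics/d4.png

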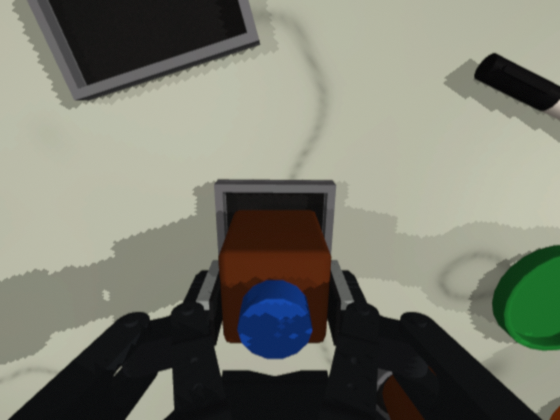

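Well aligned. Lower to contact.

{"fn": "move_arm", "kwargs": {
  "steps": [
    {"offset": [0,0,0.03],"delta_rot": [0,0,0]},
    {"offset": [0,0,0.06],"delta_rot": [0,0,0]},
    {"offset": [0,0,0.08],"delta_rot": [0,0,0]},
    {"offset": [0,0,0.098],"delta_rot": [0,0,0]},
    {"offset": [0,0,0.11],"delta_rot": [0,0,0]},
    {"offset": [0,0,0.12],"delta_rot": [0,0,0]},
    {"offset": [0,0,0.125],"delta_rot": [0,0,0]},
    {"offset": [0,0,0.125],"delta_rot": [0,0,0]}
  ]
}}

```text
clock: 24.3
position: [0.6411, -0.0693, 0.0191]
ee_rot: [0.899, 0.438, 0.0, -0.0]
ft_force: [-3.5, 0.3, 4.5]
grip_width: 0.583
```

{"fn": "move_arm", "kwargs": {
  "steps": [
    {"offset": [0,0,0],"delta_rot": [0,0,0]},
    {"offset": [0,0,0],"delta_rot": [0,0,0]},
    {"offset": [0,0,0],"delta_rot": [0,0,0]},
    {"offset": [0,0,0],"delta_rot": [0,0,0]},
    {"offset": [0,0,0],"delta_rot": [0,0,0]},
    {"offset": [0,0,0],"delta_rot": [0,0,0]}
  ],
  "hand": 1
}}

```text
clock: 24.8
position: [0.641, -0.0694, 0.0184]
ee_rot: [0.899, 0.438, -0.0, -0.0]
ft_force: [0.9, 0.1, -0.2]
grip_width: 0.997
```

{"fn": "move_arm", "kwargs": {
  "steps": [
    {"offset": [0,0,-0.1],"delta_rot": [0,0,0]},
    {"offset": [0,0,-0.25],"delta_rot": [0,0,0]},
    {"offset": [0,0,-0.45],"delta_rot": [0,0,0]},
    {"offset": [0,0,-0.7],"delta_rot": [0,0,0]},
    {"offset": [0,0,-0.9],"delta_rot": [0,0,0]},
    {"offset": [0,0,-1],"delta_rot": [0,0,0]},
    {"offset": [0,0,-1],"delta_rot": [0,0,0]}
  ]
}}

```text
clock: 25.38
position: [0.643, -0.0699, 0.173]
ee_rot: [0.899, 0.438, 0.003, 0.001]
ft_force: [-0.1, -0.7, 0.6]
grip_width: 0.999
```

```bash
python3 look.py d5 square_bottle .6404 -.0689 .004; python3 go.py .4645 -.2297 .17 -2.7
```

```text
expect [271. 194.] [(0.94, [246, 163, 302, 229])]
square_bottle [ 0.6415 -0.0687  0.9263] cost 0.064
t25.48 pos [ 0.6411 -0.0693  0.1686] psi 52.00 tilt 0.04 w 1.001 F [ 0.2  0.3 -0.9] j [-0.41  0.45  0.61  1.49 -0.26  1.29 -0.44]
offset [-1.568 -0.269 -0.011] rot [-0.    -0.001  0.608] frames needed 6.0 8.0
```

View pics/d5.png

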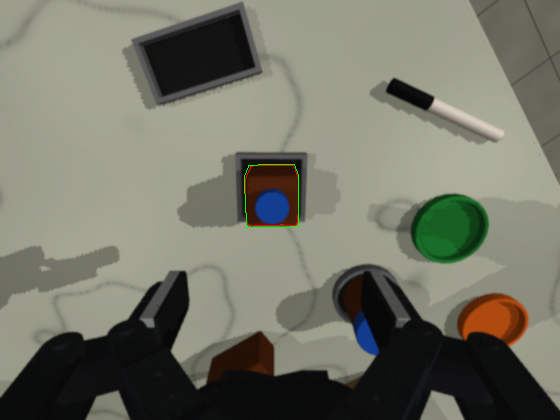

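Bottle seated. On to the cartridge.

{"fn": "move_arm", "kwargs": {
  "steps": [
    {"offset": [-0.15,-0.03,0],"delta_rot": [0,0,0]},
    {"offset": [-0.35,-0.06,0],"delta_rot": [0,0,0]},
    {"offset": [-0.55,-0.1,0],"delta_rot": [0,0,0]},
    {"offset": [-0.75,-0.13,0],"delta_rot": [0,0,0]},
    {"offset": [-0.95,-0.16,0],"delta_rot": [0,0,0]}
  ]
}}

```text
clock: 25.9
position: [0.5323, -0.1673, 0.1667]
ee_rot: [0.899, 0.438, -0.001, -0.001]
ft_force: [0.7, -0.4, -0.0]
grip_width: 1.003
```

{"fn": "move_arm", "kwargs": {
  "steps": [
    {"offset": [-0.2,-0.03,0],"delta_rot": [0,0,0.07]},
    {"offset": [-0.4,-0.07,0],"delta_rot": [0,0,0.14]},
    {"offset": [-0.55,-0.1,0],"delta_rot": [0,0,0.21]},
    {"offset": [-0.61,-0.11,0],"delta_rot": [0,0,0.28]},
    {"offset": [-0.61,-0.11,0],"delta_rot": [0,0,0.35]},
    {"offset": [-0.61,-0.11,0],"delta_rot": [0,0,0.42]},
    {"offset": [-0.61,-0.11,0],"delta_rot": [0,0,0.49]},
    {"offset": [-0.61,-0.11,0],"delta_rot": [0,0,0.56]},
    {"offset": [-0.61,-0.11,0],"delta_rot": [0,0,0.608]},
    {"offset": [-0.61,-0.11,0],"delta_rot": [0,0,0.608]},
    {"offset": [-0.61,-0.11,0],"delta_rot": [0,0,0.608]}
  ]
}}

```text
clock: 26.82
position: [0.4644, -0.2285, 0.1675]
ee_rot: [1.0, -0.022, -0.001, -0.0]
ft_force: [-0.4, -0.8, -0.1]
grip_width: 0.999
```

```bash
python3 look.py e1 oblong_cartridge .4645 -.2297; python3 go.py .4645 -.2297 .17 -2.7
```

```text
expect [276. 193.] [(0.75, [259, 146, 297, 241]), (0.48, [263, 3, 326, 26])]
oblong_cartridge [ 0.4634 -0.2288 -0.0634] cost 0.043
t26.92 pos [ 0.4647 -0.2286  0.1679] psi -2.57 tilt 0.05 w 1.005 F [-0.6 -0.3  0.6] j [-0.39  0.15  0.84  1.84 -0.12  1.21 -1.13]
offset [-0.001  0.007 -0.014] rot [-0.     0.001  0.001] frames needed 1.0 1.0
```

View pics/e1.png

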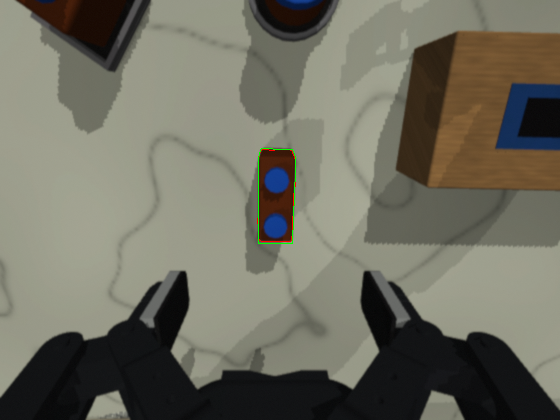

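{"fn": "move_arm", "kwargs": {
  "steps": [
    {"offset": [-0.006,0.001,0.15],"delta_rot": [0,0,0.006]},
    {"offset": [-0.006,0.001,0.35],"delta_rot": [0,0,0.006]},
    {"offset": [-0.006,0.001,0.55],"delta_rot": [0,0,0.006]},
    {"offset": [-0.006,0.001,0.72],"delta_rot": [0,0,0.006]},
    {"offset": [-0.006,0.001,0.86],"delta_rot": [0,0,0.006]},
    {"offset": [-0.006,0.001,0.95],"delta_rot": [0,0,0.006]},
    {"offset": [-0.006,0.001,0.99],"delta_rot": [0,0,0.006]},
    {"offset": [-0.006,0.001,1],"delta_rot": [0,0,0.006]}
  ]
}}

```text
clock: 27.58
position: [0.4633, -0.2288, 0.0174]
ee_rot: [1.0, -0.028, -0.001, -0.0]
ft_force: [-0.8, -0.7, 0.3]
grip_width: 1.002
```

{"fn": "move_arm", "kwargs": {
  "steps": [
    {"offset": [0,0,0.035],"delta_rot": [0,0,0]},
    {"offset": [0,0,0.035],"delta_rot": [0,0,0]}
  ]
}}

```text
clock: 27.75
position: [0.4643, -0.2289, 0.0133]
ee_rot: [1.0, -0.028, 0.0, -0.0]
ft_force: [0.0, -0.1, 0.2]
grip_width: 0.999
```

{"fn": "move_arm", "kwargs": {
  "steps": [
    {"offset": [0,0,0],"delta_rot": [0,0,0]},
    {"offset": [0,0,0],"delta_rot": [0,0,0]},
    {"offset": [0,0,0],"delta_rot": [0,0,0]},
    {"offset": [0,0,0],"delta_rot": [0,0,0]},
    {"offset": [0,0,0],"delta_rot": [0,0,0]},
    {"offset": [0,0,0],"delta_rot": [0,0,0]},
    {"offset": [0,0,0],"delta_rot": [0,0,0]},
    {"offset": [0,0,0],"delta_rot": [0,0,0]}
  ],
  "hand": -0.6,
  "squeeze": 40
}}

```text
clock: 28.42
position: [0.4644, -0.2289, 0.0137]
ee_rot: [1.0, -0.029, 0.0, -0.0]
ft_force: [-0.2, 1.0, 5.9]
grip_width: 0.39
```

```bash
python3 pic.py wrist e2; python3 go.py .615 .0978 .125 -22.2
```

```text
t28.47 pos [ 0.4644 -0.2289  0.0137] psi -3.26 tilt 0.04 w 0.393 F [-1.9  0.7  6.3] j [-0.28  0.39  0.76  1.98 -0.34  0.9  -0.97]
offset [ 0.879 -2.232 -0.741] rot [-0.   -0.    0.21] frames needed 10.0 3.0
```

View pics/e2.png

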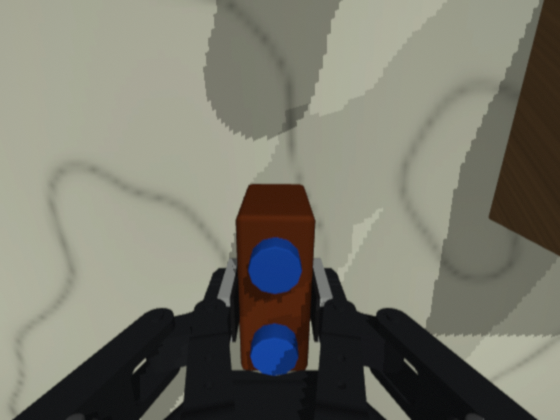

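{"fn": "move_arm", "kwargs": {
  "steps": [
    {"offset": [0,0,-0.06],"delta_rot": [0,0,0]},
    {"offset": [0,0,-0.18],"delta_rot": [0,0,0]},
    {"offset": [0,0,-0.32],"delta_rot": [0,0,0]},
    {"offset": [0,0,-0.48],"delta_rot": [0,0,0]},
    {"offset": [0.02,-0.06,-0.62],"delta_rot": [0,0,0]},
    {"offset": [0.06,-0.18,-0.72],"delta_rot": [0,0,0]},
    {"offset": [0.12,-0.36,-0.75],"delta_rot": [0,0,0]},
    {"offset": [0.18,-0.56,-0.75],"delta_rot": [0,0,0]},
    {"offset": [0.24,-0.76,-0.75],"delta_rot": [0,0,0]},
    {"offset": [0.3,-0.96,-0.75],"delta_rot": [0,0,0]}
  ]
}}

```text
clock: 29.3
position: [0.5174, -0.0864, 0.1264]
ee_rot: [1.0, -0.029, 0.0, -0.0]
ft_force: [0.6, -1.8, -1.5]
grip_width: 0.393
```

{"fn": "move_arm", "kwargs": {
  "steps": [
    {"offset": [0.06,-0.2,0],"delta_rot": [0,0,0]},
    {"offset": [0.12,-0.4,0],"delta_rot": [0,0,0]},
    {"offset": [0.18,-0.6,0],"delta_rot": [0,0,0]},
    {"offset": [0.24,-0.78,0],"delta_rot": [0,0,0]},
    {"offset": [0.3,-0.95,0],"delta_rot": [0,0,0]}
  ]
}}

```text
clock: 29.72
position: [0.5704, 0.0539, 0.1261]
ee_rot: [1.0, -0.028, -0.0, -0.0]
ft_force: [0.2, -0.1, -1.4]
grip_width: 0.389
```

{"fn": "move_arm", "kwargs": {
  "steps": [
    {"offset": [0.04,-0.15,0],"delta_rot": [0,0,0.04]},
    {"offset": [0.08,-0.26,0],"delta_rot": [0,0,0.09]},
    {"offset": [0.12,-0.34,0],"delta_rot": [0,0,0.14]},
    {"offset": [0.12,-0.38,0],"delta_rot": [0,0,0.18]},
    {"offset": [0.12,-0.38,0],"delta_rot": [0,0,0.21]},
    {"offset": [0.12,-0.38,0],"delta_rot": [0,0,0.21]},
    {"offset": [0.12,-0.38,0],"delta_rot": [0,0,0.21]}
  ]
}}

```text
clock: 30.3
position: [0.5913, 0.1076, 0.1259]
ee_rot: [0.981, -0.192, -0.0, 0.0]
ft_force: [-1.0, 0.4, -0.9]
grip_width: 0.39
```

```bash
python3 look.py e3 oblong_holder .666 .0774; python3 go.py .666 .0774 .12 -22.2
```

```text
expect [276. 111.] [(0.81, [234, 36, 314, 175])]
oblong_holder [0.6664 0.0779 2.7559] cost 0.017
t30.40 pos [0.5914 0.1074 0.126 ] psi -22.11 tilt 0.00 w 0.389 F [ 0.7 -0.7 -0.8] j [-0.81  0.4   0.7   1.67 -0.27  1.18 -2.  ]
offset [ 0.536 -0.002  0.04 ] rot [ 0.    -0.     0.001] frames needed 2.0 1.0
```

View pics/e3.png

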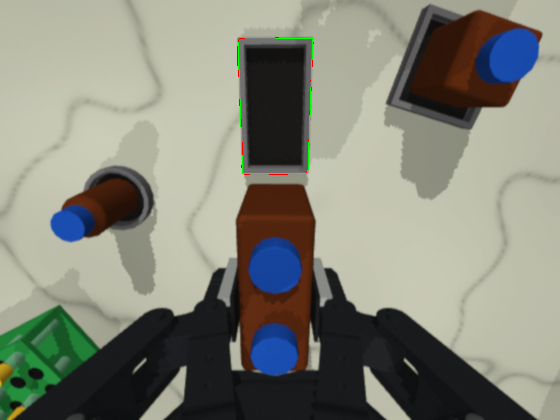

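{"fn": "move_arm", "kwargs": {
  "steps": [
    {"offset": [0.1,-0.003,0],"delta_rot": [0,0,0]},
    {"offset": [0.27,-0.007,0],"delta_rot": [0,0,0]},
    {"offset": [0.43,-0.007,0],"delta_rot": [0,0,0]},
    {"offset": [0.52,-0.007,0.04],"delta_rot": [0,0,0]},
    {"offset": [0.542,-0.007,0.14],"delta_rot": [0,0,0]},
    {"offset": [0.542,-0.007,0.28],"delta_rot": [0,0,0]},
    {"offset": [0.542,-0.007,0.42],"delta_rot": [0,0,0]},
    {"offset": [0.542,-0.007,0.53],"delta_rot": [0,0,0]},
    {"offset": [0.542,-0.007,0.59],"delta_rot": [0,0,0]},
    {"offset": [0.542,-0.007,0.59],"delta_rot": [0,0,0]}
  ]
}}

```text
clock: 31.23
position: [0.6651, 0.0782, 0.0345]
ee_rot: [0.981, -0.192, -0.002, 0.001]
ft_force: [0.9, -0.3, -1.1]
grip_width: 0.395
```

```bash
python3 pic.py wrist e4; python3 go.py .667 .0776 .0177 -22.2
```

```text
t31.28 pos [0.6661 0.0782 0.0363] psi -22.15 tilt 0.12 w 0.388 F [ 0.2  0.2 -0.9] j [-0.63  0.65  0.63  1.54 -0.41  1.1  -1.86]
offset [0.007 0.002 0.124] rot [0.001 0.001 0.001] frames needed 1.0 1.0
```

View pics/e4.png

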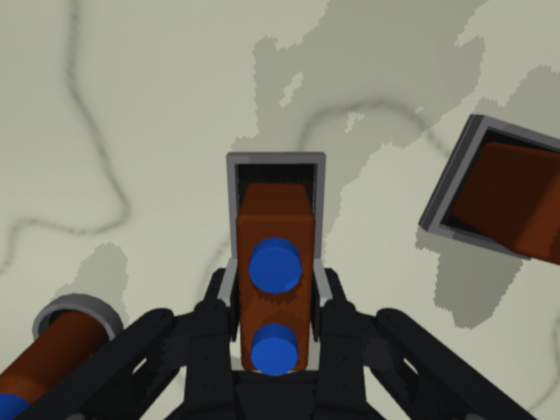

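{"fn": "move_arm", "kwargs": {
  "steps": [
    {"offset": [0,0,0.03],"delta_rot": [0,0,0]},
    {"offset": [0,0,0.06],"delta_rot": [0,0,0]},
    {"offset": [0,0,0.08],"delta_rot": [0,0,0]},
    {"offset": [0,0,0.098],"delta_rot": [0,0,0]},
    {"offset": [0,0,0.11],"delta_rot": [0,0,0]},
    {"offset": [0,0,0.118],"delta_rot": [0,0,0]},
    {"offset": [0,0,0.123],"delta_rot": [0,0,0]},
    {"offset": [0,0,0.123],"delta_rot": [0,0,0]}
  ]
}}

```text
clock: 31.95
position: [0.6672, 0.0782, 0.0189]
ee_rot: [0.981, -0.192, 0.0, -0.0]
ft_force: [0.0, -1.0, -1.7]
grip_width: 0.388
```

{"fn": "move_arm", "kwargs": {
  "steps": [
    {"offset": [0,0,0.005],"delta_rot": [0,0,0]},
    {"offset": [0,0,0.01],"delta_rot": [0,0,0]},
    {"offset": [0,0,0.01],"delta_rot": [0,0,0]}
  ]
}}

```text
clock: 32.2
position: [0.6673, 0.0781, 0.0188]
ee_rot: [0.981, -0.192, 0.0, -0.0]
ft_force: [-6.8, -0.4, 11.1]
grip_width: 0.39
```

{"fn": "move_arm", "kwargs": {
  "steps": [
    {"offset": [0,0,-0.007],"delta_rot": [0,0,0]},
    {"offset": [0,0,-0.007],"delta_rot": [0,0,0]}
  ]
}}

```text
clock: 32.37
position: [0.6675, 0.0782, 0.0188]
ee_rot: [0.981, -0.192, 0.0, -0.0]
ft_force: [-2.2, -0.6, 5.8]
grip_width: 0.392
```

{"fn": "move_arm", "kwargs": {
  "steps": [
    {"offset": [0,0,0],"delta_rot": [0,0,0]},
    {"offset": [0,0,0],"delta_rot": [0,0,0]},
    {"offset": [0,0,0],"delta_rot": [0,0,0]},
    {"offset": [0,0,0],"delta_rot": [0,0,0]},
    {"offset": [0,0,0],"delta_rot": [0,0,0]},
    {"offset": [0,0,0],"delta_rot": [0,0,0]}
  ],
  "hand": 1
}}

```text
clock: 32.87
position: [0.6672, 0.0782, 0.0183]
ee_rot: [0.981, -0.192, -0.0, -0.0]
ft_force: [0.2, 0.2, 0.3]
grip_width: 1.002
```

{"fn": "move_arm", "kwargs": {
  "steps": [
    {"offset": [0,0,-0.1],"delta_rot": [0,0,0]},
    {"offset": [0,0,-0.25],"delta_rot": [0,0,0]},
    {"offset": [0,0,-0.45],"delta_rot": [0,0,0]},
    {"offset": [0,0,-0.7],"delta_rot": [0,0,0]},
    {"offset": [0,0,-0.9],"delta_rot": [0,0,0]},
    {"offset": [0,0,-1],"delta_rot": [0,0,0]},
    {"offset": [0,0,-1],"delta_rot": [0,0,0]}
  ]
}}

```text
clock: 33.45
position: [0.6693, 0.0778, 0.1743]
ee_rot: [0.981, -0.192, 0.003, -0.001]
ft_force: [0.3, 1.1, -0.2]
grip_width: 0.999
```

{"fn": "move_arm", "kwargs": {
  "steps": [
    {"offset": [-0.2,0,0],"delta_rot": [0,0,0]},
    {"offset": [-0.45,0,0],"delta_rot": [0,0,0]},
    {"offset": [-0.7,0,0],"delta_rot": [0,0,0]},
    {"offset": [-0.9,0,0],"delta_rot": [0,0,0]},
    {"offset": [-1,0,0],"delta_rot": [0,0,0]},
    {"offset": [-1,0,0],"delta_rot": [0,0,0]},
    {"offset": [-1,0,0],"delta_rot": [0,0,0]}
  ]
}}

```text
clock: 34.03
position: [0.5277, 0.1354, 0.1687]
ee_rot: [0.981, -0.192, -0.0, -0.001]
ft_force: [0.5, -0.2, 0.2]
grip_width: 1.001
```

```bash
python3 look.py f1 oblong_cartridge .6664 .0779 .004; python3 pic.py scene f2 130 70 510 355; python3 pic.py top f3; python3 -c "from go import *; state()"
```

```text
expect [277.  24.] [(0.77, [254, 0, 299, 82])]
oblong_cartridge [0.6673 0.0789 2.7495] cost 0.023
t34.23 pos [0.529  0.1339 0.1683] psi -22.25 tilt 0.04 w 1.002 F [ 0.8 -0.3 -0.4] j [-0.96  0.21  0.72  1.77 -0.15  1.22 -2.16]
```

View pics/f1.png

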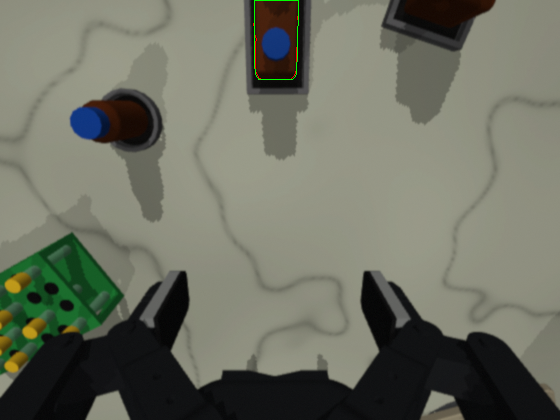

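View pics/f2.png

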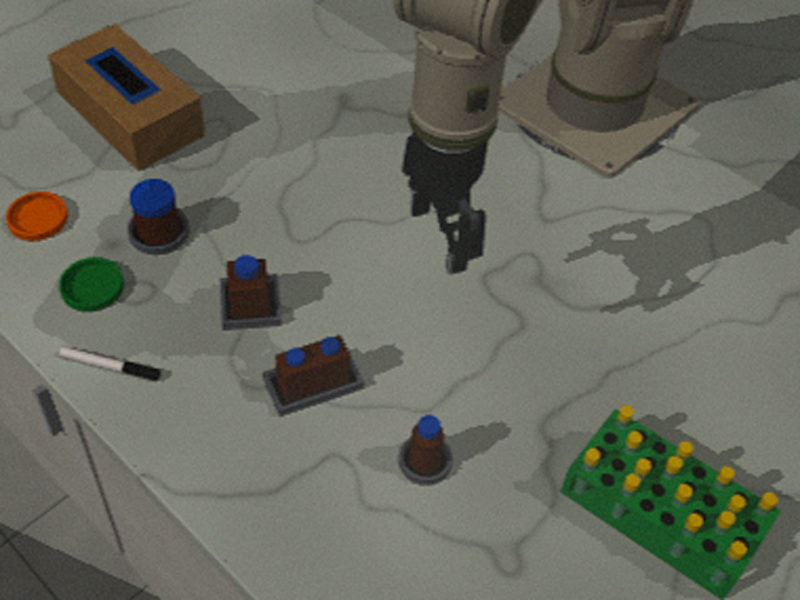

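View pics/f3.png

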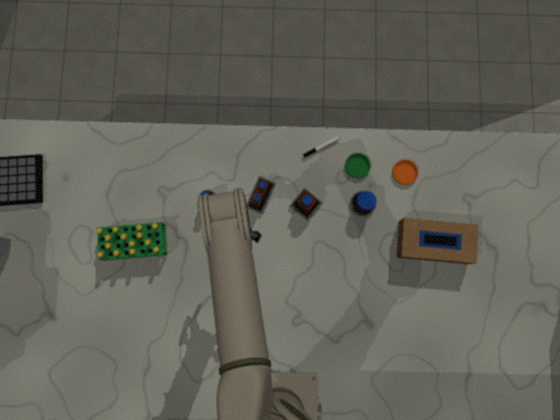

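All four stand upright inside their holders, and the rack (97–167, 222–262 in top view) and glove box (398–477) are where they were.

```bash
python3 -c "
from workcell import manip; print(manip.hand_in())"
```

```text
the job is handed in; nothing more can be done
None
```

All four brown containers are standing upright in their matching grey holders, and I handed the job in at about 34 s. I placed them in the order listed: wide jar, slim vial, square bottle, oblong cartridge. Each was lowered until the force reading showed contact with the holder floor, then released.

**Final checks:**
- The wrist camera put each container within about 2 mm of its holder's centre, against 8 mm of play. The holder positions also came from camera measurements.
- The square bottle and cartridge are turned to match their holders to about 1.5° or better.
- The last scene picture shows all four upright inside their rims. The tube rack and glove box look unmoved in the top view, judged by eye only.

**What went wrong or disagreed:**
- **First grasp of the jar:** the fingers closed on top of the lid. The wrist force reached about 70 N, below the 120 N limit. Only the fingertips appeared to touch. I don't know whether that counts against the 40 N limit on the gripper's body. I lifted off, confirmed the jar had not moved or tipped, and gripped it again lower.
- **Fingertip position:** the fingertips sat about 20 mm behind the TCP when part-closed and further back when open, not the stated 8 mm ahead. I corrected for this in every later grasp.
- **Vision misses:** the networks mislabelled a few things, such as the glove box reported as a vial. The top camera missed the slim holder, and the green and orange dishes came up as the wide round holder. I checked against the pictures and picked the right ones.

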